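# Fit the collar and lock it with the bail pin

### The job

Finish the leaning gearbox shaft: slide the small spacer collar down onto the shaft until it sits on the bearing, push the locking pin fully home through the cross hole above it, from the high side, so that its head meets the shaft, then swing the pin's sprung wire loop over the shaft end until it snaps shut in front of the pin's tip. Leave the collar and the pin in place, and do not disturb the big ring, the stepped gear blank or the spanner.

Things in the scene. Friction and masses are not known exactly. Their poses are not given: they have to be found in the camera images.
- shaft: Fixed bright stub shaft, 22 mm diameter, on a grey gearbox, leaning 30 degrees from vertical, roughly towards the robot. Origin: centre of its cross hole. z: along the shaft to its free end; x: along the hole to its high side (away from the robot, 30 degrees up); y level. The hole, 11 mm square, goes right through along x; the pin enters from the +x side, moving along -x.
- shaft_end (a point): Centre of the shaft's free end, 14 mm beyond the hole's centre (z = 14 mm of the shaft); 2 mm chamfer.
- seat (a point): On the shaft's axis at z = -19.5 mm of the shaft: upper face of a dark bearing, radius 20 mm, on which the collar sits. Below it a flange of radius 42 mm at z = -40 mm and the gearbox's upper face at z = -50 mm, reaching 75 mm in +x, 55 mm in -x and 60 mm either way in y from the axis.
- collar: Loose steel spacer collar (ring), 48 mm outside, 25 mm bore, 10 mm thick, about 100 g, flat on the bench. Origin: centre of its underside; z is its axis (it has no top or bottom: either way up will do). It slides freely on the shaft; seated, its upper face is at z = -9.5 mm of the shaft, clear of the hole.
- collar_mid (a point): Middle of the collar: on its axis, 5 mm from either face; seated, at z = -14.5 mm of the shaft.
- lock_pin: Loose steel locking pin, 140 g, lying level on its flat underside, wire loop standing up. Origin: on the shank's axis at the stop face, 7 mm above the bench. Shank along -x: round, 8 mm diameter, 30 mm long. Home: axes parallel to the shaft's, origin at x = 11 mm of the shaft (stop face on the shaft), loop towards the shaft's free end. Lug then lies 2.5 mm over the collar. The slope keeps it in.
- pin_tip (a point): Tip of the shank, 30 mm from the stop face along the pin's -x; the last 6 mm taper to 4 mm diameter. Home, it stands 8 mm out of the shaft's low side.
- pin_grip (a point): Middle of the pin's grip block, on the shank's axis, 28 mm behind the stop face. The block spans the pin's x 8 to 48 mm, is 14 mm wide (y), z -7 to 12 mm, free at both sides for the fingers. In front of it is a cross lug, x 0 to 8 mm, 34 mm wide, z -7 to 7 mm, which carries the loop's hinge.
- bail (a joint): Angle of the pin's sprung wire loop (rad), a U of 5 mm wire hinged about the pin's y axis, on the shank's axis 4 mm behind the stop face. 1.57: open, along the pin's +z. 0: shut, along the shank, cross bar in front of the tip. An over-centre spring holds it at either stop and flips it at about 0.8; about 1 N at the bar moves it. It swings clear over the shaft end, towards the pin's -x.
- bail_bar (a point): Middle of the loop's cross bar (wire centre), 38 mm from the hinge; the legs are 35 mm apart inside.
- big_ring: Bystander: dark bearing ring lying flat, 90 mm outside, 64 mm bore, 22 mm high; origin at the centre of its underside. Leave alone.
- gear_blank: Bystander: dark stepped gear blank, 72 mm disc 18 mm thick with a 36 mm hub, 45 mm high; origin at the centre of its underside. Leave alone.
- spanner: Bystander: spanner lying on the bench. Leave alone.
Things that resemble listed ones, but are neither listed nor needed, are in the scene too. What is shaped like the lock_pin but green is not meant.

How it is judged:
By the outcome, as a careful person would: the job done as asked, in the order asked, and still so for the second after the job is handed in, with the robot touching nothing.
It also fails if it takes over 69 s, if anything falls off the work surface, if the arm or the gripper's body presses on something with over 40 N, if the wrist force passes 120 N, or if a joint passes its speed limit or range.

### The arm

A 6-joint arm with a two-finger parallel gripper is mounted at the origin on the work surface. World frame = base frame: x ahead of the robot, y to its left, z up, the work surface at z = 0. Lengths are in m, angles in rad, forces in N, time in s.
With the tool pointing down it reaches from about 0.25 to 0.725 m from the base axis. Payload 4 kg.
Tool frame: the origin (TCP) lies on the centre line of the jaws, within the pads' length; the fingertips stand ahead of it and the grasp point (between the pads) lies 3 mm ahead of it (bot.tcp_to_tips is the z of the fingertips in the tool frame, in m); z points along the fingers, y is the line along which they close (so a half turn about z gives the same grasp; the last joint's range is limited). The gripper opens to 85 mm and grips with 20 to 120 N. Pads are 22 mm wide; open, the fingers measure 114 mm over their backs; the gripper's body (76 mm by 85 mm) begins 54 mm behind the grasp point. The pads swing forward as they close: fully open they stand 13 mm farther back than shut.
Start: joints at [1.193, 0.241, 0.005, 1.335, 0, 1.571], TCP at [0.184, 0.465, 0.253] pointing down, gripper open.
Joint ranges: [-2.72, 2.72], [-1.05, 1.87], [-1.09, 1.28], [-1.99, 2.15], [-1.42, 1.44], [-3.14, 3.14]. Speed limits (rad/s): [2.79, 2.79, 3.14, 3.14, 3.14, 3.14].

### API

Orientations are given as a unit quaternion [x, y, z, w].
In Python, from workcell import telemetry, camera, camera_params, ticket, boxes_of, cut_out, spot_point, bot gives the robot as it stands.
- The arm moves only by the shell command python3 -m creep 'ROWS'. ROWS is text: rows parted by semicolons, each of 5 numbers parted by spaces: the opening, from 0 (shut) to 1 (fully open), then the shift along the tool's x, y, z in units of 150 mm (1.0 is 150 mm), then the turn about the tool's z in units of 180 degrees (1.0 is 180 degrees). In form: claw x y z turn; .... A call has 1 to 12 rows; each row is the pose to reach, as a shift and turn from the pose commanded when the call began, along the tool's axes at that moment, turning the shorter way round; what a row does not reach only later rows make up. A row lasts 1/8 s, in which the tool goes at most 62.5 mm and 10.7 degrees, less where a joint would pass 70% of its speed; a pose out of reach is approached as far as the arm can. A call with a number of a shift or a turn outside -1 to 1 is refused whole. A call with a gripper value outside its range is refused whole. The fingers move at their own pace and stop on an object; the grip force is fixed at half the most. Time passes only in rows, so rows that repeat a pose let the fingers close. It gives the time, the measured TCP pose, the force, the opening and the grip force at its end, in the units of the state.
- telemetry.get_obs(): the state, without advancing time (a new reading comes with each control period).
- camera(name): name is "scene" or "top" or "wrist"; returns the picture (480x640x3 uint8, red, green, blue); there is no depth.
- camera_params(name): a dict with "camera_matrix" (3x3 intrinsics, pixels), "eye" and "attitude" of the camera in the world. Camera axes: x right, y down, z forward; pixel columns grow to the right and rows downward; lengths in m; the calibration is good to about 2 mm. A picture is of the moment at which its call begins: read the wrist's pose just before it. camera_params takes no time and is no camera call; for the wrist camera it gives the pose at the moment of the call.
- ticket.job_done(): hands the job in; it is judged then, once.
Trained networks look in the newest picture that a camera, given by its name, has taken for a name from the list of things; names that differ only in an ending like _2 or _b are one class to them, and where a whole thing is asked for, a point or a joint stands for the part that bears it (a point fixed in the world has none). Each returns a list of dicts, best first, with "conf" (0 to 1); they miss things now and then, are a little off and sometimes report something else, mostly with a low value. They report only what shows in the picture. A call takes as long as a camera call. They do not tell look-alikes from the thing itself.
- boxes_of(thing, camera): "at" ([x, y, z] in m, in world coordinates, good to about 4 mm: the middle of the surface that is visible of it).
- cut_out(thing, camera): "pixels" (480x640 bool, what is visible of it).
- spot_point(thing, camera): "at" ([x, y, z] in m, in world coordinates, good to about 4 mm: a listed point, or the origin of a listed thing).
The state is a dict: "clock": time; "joint_pos": joint angles; "joint_vel": joint speeds; "tau": joint torques, N m; "eef_pos": TCP position; "tool_rot": TCP orientation; "ft_force": force on the tool from outside, world axes, zero at the start; "ft_torque": the same for the moment, N m; "grip_width": finger opening in m; "grasp_force": force on a finger pad.
Only numpy, scipy, OpenCV 4.12 (cv2) and the standard library are available. Lean on these libraries where they do the work, as an engineer would, in place of code of your own. Each camera call takes 0.05 s, during which the arm holds its last target. There are 200 camera calls.

## Working session

There is one attempt and no reset: what is moved stays moved. The work goes in short steps, Python scripts to look and compute and a shell command to move; the robot and the scene stay as the last step left them, time stands still between calls to the robot, and variables do not carry over. Pictures are saved under pics/ and viewed, at most 10 in all, crops included, and the job is handed in when it is done.

```bash
ls; mkdir -p pics
cat > h.py <<'E'
import numpy as np, cv2
from workcell import telemetry, camera, camera_params, ticket, boxes_of, cut_out, spot_point, bot
from scipy.spatial.transform import Rotation as R
def save(n,f): 
    im=camera(n); cv2.imwrite('pics/'+f,im[:,:,::-1]); return im
def proj(n,p):
    c=camera_params(n);A=np.array(c['attitude']); 
    A=R.from_quat(A).as_matrix() if A.size==4 else A
    q=A.T@(np.array(p)-c['eye']); u=np.array(c['camera_matrix'])@q; return np.round(u[:2]/u[2]).astype(int)
E
python3 - <<'E'
from h import *
print(bot, [a for a in dir(bot) if a[0]!='_'], bot.tcp_to_tips)
print(camera_params('scene'),camera_params('top')); 
o=telemetry.get_obs(); print(o['eef_pos'],o['tool_rot'],o['grip_width'])
a=save('scene','s0.png'); b=save('top','t0.png')
for n in ('scene','top'):
    for t in ['shaft','shaft_end','seat','collar','collar_mid','lock_pin','pin_tip','pin_grip','bail_bar','big_ring','gear_blank','spanner']:
        print(n,t,[(np.round(d['at'],4).tolist(),round(d['conf'],2),proj(n,d['at']).tolist()) for d in spot_point(t,n)])
print(telemetry.get_obs()['clock'])
E
```

```text
pics
<Robot object at 0x7f720e76c050> ['Unreachable', 'tcp_to_tips'] 0.022
{'camera_matrix': array([[517.58302284,   0.        , 314.96329266],
       [  0.        , 517.58302284, 239.94191416],
       [  0.        ,   0.        ,   1.        ]]), 'eye': array([ 0.96560984, -0.33933644,  0.93645822]), 'attitude': array([ 0.87658308,  0.37293715, -0.11266067, -0.28253772])} {'camera_matrix': array([[538.86734572,   0.        , 320.6853043 ],
       [  0.        , 538.86734572, 228.98282778],
       [  0.        ,   0.        ,   1.        ]]), 'eye': array([0.44474779, 0.08827216, 1.26687423]), 'attitude': array([ 0.71626203, -0.69608414,  0.04336793, -0.02355429])}
[0.18423055 0.46420261 0.25243045] [ 1.87801152e-01  9.82206545e-01 -9.94459361e-04 -2.04262390e-04] 0.08556706415287126
scene shaft [([0.4936, 0.2538, 0.0061], 0.58, [352, 208])]
scene shaft_end [([0.5489, 0.0418, 0.1742], 0.73, [300, 230])]
scene seat [([0.5664, 0.0344, 0.1504], 0.72, [304, 245]), ([0.5189, 0.2544, 0.0052], 0.18, [360, 215])]
scene collar [([0.4996, -0.2578, -0.0002], 0.55, [169, 356]), ([0.5014, -0
[... 1555 characters left out ...]
.59, [235, 246])]
top pin_tip [([0.3665, 0.3084, 0.01], 0.77, [208, 312]), ([0.412, 0.1285, 0.0057], 0.76, [287, 294]), ([0.4894, 0.2556, 0.0084], 0.61, [233, 259])]
top pin_grip [([0.4104, 0.3415, 0.0107], 0.89, [194, 292]), ([0.4061, 0.193, 0.0042], 0.77, [259, 295]), ([0.5491, 0.2416, 0.0063], 0.5, [241, 233]), ([0.5464, 0.0392, 0.1743], 0.38, [330, 231])]
top bail_bar [([0.5211, 0.2443, 0.0461], 0.62, [237, 244]), ([0.3606, 0.2999, 0.0076], 0.55, [212, 314]), ([0.4104, 0.1328, 0.0062], 0.4, [285, 294])]
top big_ring [([0.6925, 0.2502, -0.0015], 0.87, [240, 173])]
top gear_blank [([0.7142, -0.2407, -0.0076], 0.94, [444, 172])]
top spanner [([0.4906, 0.4367, 0.0005], 0.67, [156, 256])]
1.3
```

Run:
```python
import cv2
b=cv2.imread('pics/s0.png'); cv2.imwrite('pics/c0.png',cv2.resize(b[130:400,120:480],None,fx=2.2,fy=2.2))
b=cv2.imread('pics/t0.png'); cv2.imwrite('pics/c1.png',cv2.resize(b[150:330,130:480],None,fx=2.2,fy=2.2))
```

```text
(no output)
```

View pics/c0.png

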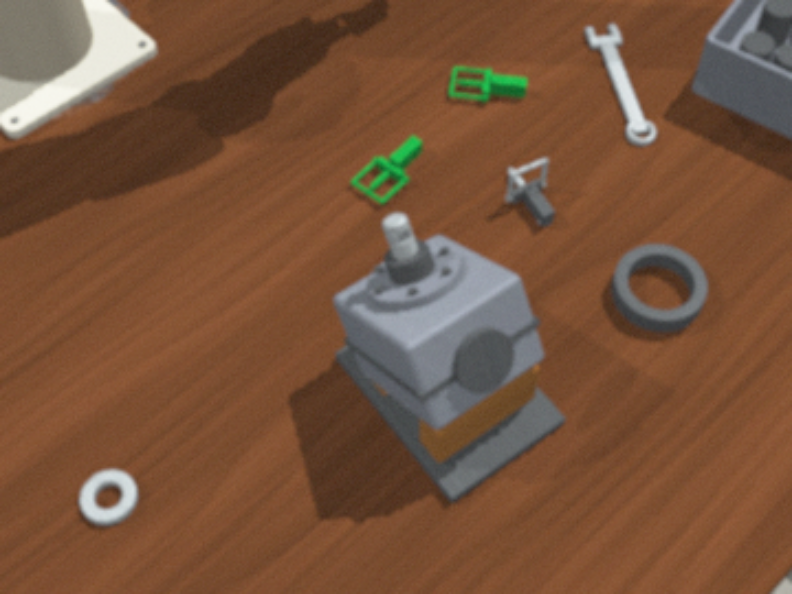

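View pics/c1.png

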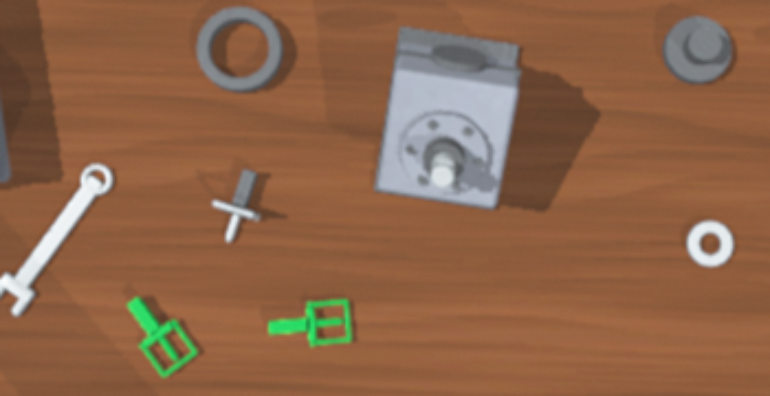

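Candidates for the pin, in scene pixels: the green ones at (297,207) and (339,169), and the grey steel one at (360,215) with its loop up. The grey one fits. There is only one small bright ring, at (166,356), so that is the collar. I'll confirm both in one enlarged composite and use the gearbox corners to get the yaw.

Run:
```python
import cv2,numpy as np
s=cv2.imread('pics/s0.png'); t=cv2.imread('pics/t0.png')
f=lambda im,x,y,w,h,k: cv2.resize(im[y:y+h,x:x+w],None,fx=k,fy=k,interpolation=cv2.INTER_CUBIC)
A=f(t,295,155,80,100,5) #400x500
B=f(s,265,215,80,60,5) #400x300 
C=f(s,335,190,50,40,4) #200x160
D=f(t,215,220,50,40,4)
cv=np.zeros((500,800,3),np.uint8); cv[:500,:400]=A; cv[:300,400:]=B; cv[300:460,400:600]=C; cv[300:460,600:]=D
cv2.imwrite('pics/c2.png',cv)
```

```text
(no output)
```

View pics/c2.png

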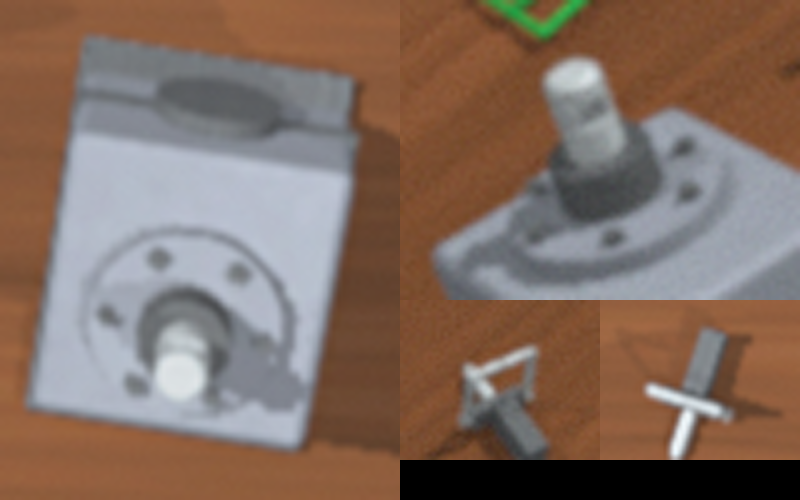

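The crop shows the grey steel pin with its loop standing up, tip towards the robot, at top (235,246) and scene (360,215). The gearbox face corners are clear. I'll fit the shaft pose from the corners and the shaft end.

```bash
cat >> h.py <<'E'
def shaftR(yaw): return R.from_euler('zy',[yaw,-30*np.pi/180]).as_matrix() if False else R.from_euler('z',yaw).as_matrix()@np.array([[np.cos(np.pi/6),0,-.5],[0,1,0],[.5,0,np.cos(np.pi/6)]])
def projf(n,p):
    c=camera_params(n);A=R.from_quat(c['attitude']).as_matrix(); q=A.T@(np.array(p)-c['eye']); u=np.array(c['camera_matrix'])@q; return u[:2]/u[2]
E
python3 - <<'E'
from h import *
from scipy.optimize import least_squares
P=[('top',(-55,60,-50),(300.6,236.6),1),('top',(-55,-60,-50),(355.6,244.6),1),('top',(75,-60,-50),(365.4,189.4),1),('top',(75,60,-50),(310.6,180.6),1),
('top',(0,0,14),(331,230.4),.5),('scene',(-55,-60,-50),(272.3,265),2),('scene',(-55,60,-50),(320,237.7),2),('scene',(75,60,-50),(355.5,255.9),2),('scene',(75,-60,-50),(306.4,286.8),2),('scene',(0,0,14),(300,230),.5)]
def f(v):
    return np.concatenate([(projf(n,np.array(v[:3])+shaftR(v[3])@np.array(q)/1000)-uv)/s for n,q,uv,s in P])
r=least_squares(f,[.552,.037,.165,0],x_scale=[.01,.01,.01,.1],loss='soft_l1')
print(r.x,np.degrees(r.x[3]));print(f(r.x).reshape(-1,2).round(1))
o,M=r.x[:3],shaftR(r.x[3])
for z in (14,-19.5): print(o+M@[0,0,z/1000])
E
```

```text
[ 0.55466485  0.03784104  0.16285315 -0.12802445] -7.335260468976801
[[ 0.  -0.5]
 [-0.8  0.1]
 [ 0.3  0.1]
 [-1.7 -0.2]
 [-0.7 -1.1]
 [-1.5  0.1]
 [-0.6 -1.1]
 [ 0.7 -0.5]
 [-1.5  1.1]
 [-2.7  0.2]]
[0.54772214 0.03873477 0.17497751]
[0.56433506 0.03659621 0.14596566]
```

```bash
cat >> h.py <<'E'
O=np.array([.5545,.0375,.164]); YAW=np.radians(-7.3); M=shaftR(YAW)
def W(x,y,z): return O+M@np.array([x,y,z])/1000   # shaft mm -> world
def go(*targets):
    """targets: (xyz TCP world, direction angle deg of closing line or None)"""
    o=telemetry.get_obs(); p=np.array(o['eef_pos']); T=R.from_quat(o['tool_rot']).as_matrix()
    print('t',round(o['clock'],2),'p',p.round(4),'yang',round(np.degrees(np.arctan2(T[1,1],T[0,1])),1),'tilt',T[:,2].round(3),'w',round(o['grip_width'],4),'F',np.round(o['ft_force'],1))
    for t,a in targets:
        d=T.T@(np.array(t)-p)/.15; s=0
        if a is not None:
            v=T.T@[np.cos(np.radians(a)),np.sin(np.radians(a)),0]; s=np.degrees(np.arctan2(-v[0],v[1])); s=(s+90)%180-90
        print('row',d.round(3),'turn',round(s/180,4))
E
python3 - <<'E'
from h import *
go(([.501,-.256,.15],82.7),(W(0,0,14)+[0,-.0,.14],82.7))
E
```

```text
t 1.3 p [0.1845 0.4647 0.2533] yang 68.4 tilt [ 0. -0. -1.] w 0.0852 F [ 0.5 -0.8 -0.2]
row [-3.734 -3.687  0.689] turn -0.0797
row [-3.298 -1.749 -0.419] turn -0.0797
```

```bash
r='1 -.825 -.437 -.1 0'; python3 -m creep '1 -.825 -.437 -.1 0; 1 -.825 -.437 -.1 0; 1 -.825 -.437 -.1 0' >/dev/null; python3 -m creep '1 -.825 -.437 -.1 0; 1 -.825 -.437 -.1 0; 1 -.825 -.437 -.1 0'>/dev/null; python3 -m creep '1 -.825 -.437 -.1 0; 1 -.825 -.437 -.1 0; 1 -.825 -.437 -.1 0' >/dev/null;  python3 -m creep '1 -.825 -.437 -.1 0; 1 -.825 -.437 -.1 0; 1 -.825 -.437 -.1 -0.08;1 -.825 -.437 -.1 -0.08; 1 -.825 -.437 -.1 -0.08'
python3 - <<'E'
from h import *
go(([.501,-.256,.15],82.7))
print(camera_params('wrist')['eye'],R.from_quat(camera_params('wrist')['attitude']).as_matrix().round(2))
save('wrist','w0.png')
for t in ['shaft','shaft_end','seat']: print(t,[(np.round(d['at'],4).tolist(),round(d['conf'],2)) for d in spot_point(t,'wrist')])
P=[W(*q) for q in [(0,0,14),(0,0,-19.5),(-55,60,-50),(-55,-60,-50),(75,-60,-50),(75,60,-50)]]
im=cv2.imread('pics/w0.png')
for p in P:
    u=projf('wrist',p); print(u.round(1)); cv2.circle(im,tuple(u.round().astype(int).tolist()),3,(0,0,255),1)
a=np.linspace(0,6.28,90)
for r,z in((20,-19.5),(42,-40),(11,12),):
    for t in a: cv2.circle(im,tuple(projf('wrist',W(r*np.cos(t),r*np.sin(t),z)).round().astype(int).tolist()),0,(0,255,0),-1)
cv2.imwrite('pics/w0a.png',im)
E
```

```text
clock: 3.05
eef_pos: [0.5476, 0.0398, 0.3127]
tool_rot: [0.063, 0.998, 0.0, -0.001]
ft_force: [0.8, -0.3, 0.7]
grip_width: 0.0854
grasp_force: 0.0
t 3.05 p [0.5476 0.0398 0.3127] yang 82.8 tilt [-0.001  0.001 -1.   ] w 0.0854 F [ 0.8 -0.3  0.7]
row [ 0.06  -1.996  1.084] turn 0.0005
[0.46612407 0.05080066 0.43347233] [[ 0.13  0.94  0.31]
 [ 0.99 -0.12 -0.04]
 [ 0.    0.32 -0.95]]
shaft [([0.5586, 0.0386, 0.1661], 0.97)]
shaft_end [([0.6972, 0.25, -0.001], 0.74), ([0.5465, 0.038, 0.1754], 0.7)]
seat [([0.5675, 0.0362, 0.1463], 0.61)]
[314.2 233.9]
[314.5 243.5]
[385.6 186.6]
[244.  186.5]
[237.9 344.6]
[390.9 344.8]
```

View pics/w0a.png

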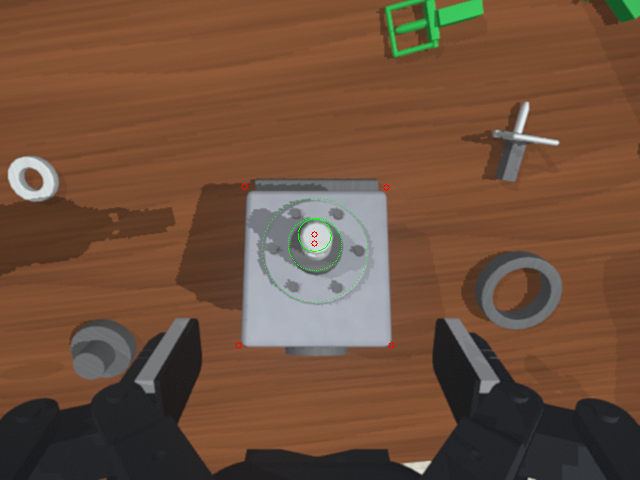

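The shaft sits at (315,236) and the overlay matches in yaw, with a possible offset of 1–2 px. I'll check that numerically, then head to the collar.

Run:
```python
from h import *
im=cv2.imread('pics/w0.png'); g=cv2.cvtColor(im,cv2.COLOR_BGR2GRAY)
print(g[216:262:2,296:338:2])
row=g[300]; d=np.diff(row.astype(int)); print('edges row300',[(i,d[i]) for i in range(225,410) if abs(d[i])>18])
row=g[220]; d=np.diff(row.astype(int)); print('edges row220',[(i,d[i]) for i in range(225,410) if abs(d[i])>18])
for y in (220,300):
  # predicted side edges at these rows
  for s in (60,-60):
    xs=np.linspace(-55,75,131); uv=np.array([projf('wrist',W(x,s,-50)) for x in xs]); print(y,s,np.interp(y,uv[:,1],uv[:,0]))
```

```text
[[113 104  98 119 163 166 164 168 169 170 170 169 172 171 171 170 170 158
  153 100 114]
 [ 92  95 106 118 131 127 119 153 166 170 173 174 174 173 174 172 170 170
  170 128  98]
 [119 119 120 120 120 118 118 116 111 130 136 139 148 160 169 170 172 171
  171 173 162]
 [120 119 119 121 109  93 112 117 122 141 155 149 142 127 122 121 158 171
  172 172 171]
 [118 120 118 101  82 102 144 173 193 203 207 204 195 184 163 127 113 139
  168 173 171]
 [119 107  90  78 101 144 195 213 212 213 212 212 212 212 195 171 129 108
  123 160 172]
 [112  83  78 104 144 195 212 211 211 211 210 210 210 211 211 197 176 129
  108 117 160]
 [ 89  82  82 128 181 212 211 210 211 210 210 210 211 210 211 211 194 164
  112 110 121]
 [ 80  78  91 145 198 212 209 212 212 211 211 213 212 210 210 212 205 186
  121 107 109]
 [ 80  81 110 155 211 213 213 212 211 213 212 212 212 212 212 212 211 197
  137  99 102]
 [ 82  81 136 173 213 212 212 212 212 212 212 212 212 212 211 212 212 204
  162 100  98]
 [ 82  78 138 164 209 213 214 213 213 213 213 212 211 212 211 211 211 207
  156  99  99]
 [ 80  79 116 165 202 211 212 21
[... 531 characters left out ...]
 156 164 185 205 192 177 170 159 166 162 110
  103 104 103]
 [114 114 116 106 105 139 194 216 203 185 164 176 186 194 184 169 131 103
  103 103 103]
 [113 113 114 115 115 117 132 166 192 204 185 188 184 179 168 135 102 101
  102 103 103]
 [113 113 112 112 113 113 116 125 133 140 149 154 159 150 119 101 101 101
  101 101 100]
 [109 111 111 112 110 109 111 111 117 119 125 126 120 104 100 100  98 100
   99 100 102]]
edges row300 [(242, np.int64(29)), (388, np.int64(-19)), (389, np.int64(-35)), (390, np.int64(-23))]
edges row220 [(244, np.int64(19)), (245, np.int64(26)), (386, np.int64(-27))]
220 60 386.6906214648429
220 -60 242.71130730984763
300 60 389.40722876365004
300 -60 239.63527028429553
```

```bash
python3 -m creep '1 .03 -1 0 0;1 .03 -1 0 0;1 .03 -1 0 0;1 .03 -1 0 0' >/dev/null; python3 -m creep '1 .03 -1 .5 0;1 .03 -1 .5 0;1 .03 -1 .5 0;1 .03 -1 .8 0;1 .03 -1 .8 0;1 .03 -1 .8 0'
python3 - <<'E'
from h import *
save('wrist','w1.png')
for t in ['collar','collar_mid']: print(t,[(np.round(d['at'],4).tolist(),round(d['conf'],2)) for d in spot_point(t,'wrist')])
m=cut_out('collar','wrist'); 
for d in m: ys,xs=np.nonzero(d['pixels']); print(d['conf'],xs.min(),xs.max(),ys.min(),ys.max(),xs.mean(),ys.mean())
u=projf('wrist',[.501,-.256,.005]);print(u)
from scipy.optimize import least_squares
# fit centre: outline centre of mask ~ projection of ring mid
ys,xs=np.nonzero(m[0]['pixels']); c=np.array([(xs.min()+xs.max())/2,(ys.min()+ys.max())/2])
s=least_squares(lambda v:projf('wrist',[v[0],v[1],.006])-c,[.5,-.256]); print(s.x)
go(([s.x[0],s.x[1],.027],82.7))
E
```

```text
clock: 4.5
eef_pos: [0.5021, -0.2571, 0.1947]
tool_rot: [0.062, 0.998, -0.0, 0.001]
ft_force: [1.0, 0.1, 0.3]
grip_width: 0.0856
grasp_force: 0.0
collar [([0.5004, -0.2543, 0.0008], 0.91)]
collar_mid [([0.499, -0.2595, 0.0018], 0.87)]
0.87 288 347 184 243 317.3892649903288 213.9811411992263
[318.38214386 210.33799871]
[ 0.50320279 -0.25697861]
t 4.7 p [ 0.5024 -0.2578  0.1954] yang 82.8 tilt [ 0.003 -0.002 -1.   ] w 0.0854 F [-1.1  0.4  0.5]
row [-1.000e-03  8.000e-03  1.123e+00] turn 0.0007
```

```bash
python3 -m creep '1 0 0.008 .4 0;1 0 0.008 .8 0;1 0 0.008 1 0;1 0 0.008 1 0'>/dev/null; python3 -m creep '1 0 0 .08 0;1 0 0 .08 0; .52 0 0 .08 0; .52 0 0 .08 0;.52 0 0 .08 0; .52 0 0 .08 0;.52 0 0 .08 0'; python3 -c "
from h import *
print(bot.tcp_to_tips); go(([.5027,-.257,.027],82.7)); save('wrist','w2.png')"
```

```text
clock: 6.08
eef_pos: [0.5012, -0.2568, 0.0313]
tool_rot: [0.063, 0.998, 0.0, -0.0]
ft_force: [0.3, 0.5, -0.0]
grip_width: 0.0445
grasp_force: 0.0
0.022
t 6.08 p [ 0.5012 -0.2568  0.0313] yang 82.8 tilt [-0.  0. -1.] w 0.0445 F [ 0.3  0.5 -0. ]
row [-0.01   0.     0.029] turn 0.0003
```

View pics/w2.png

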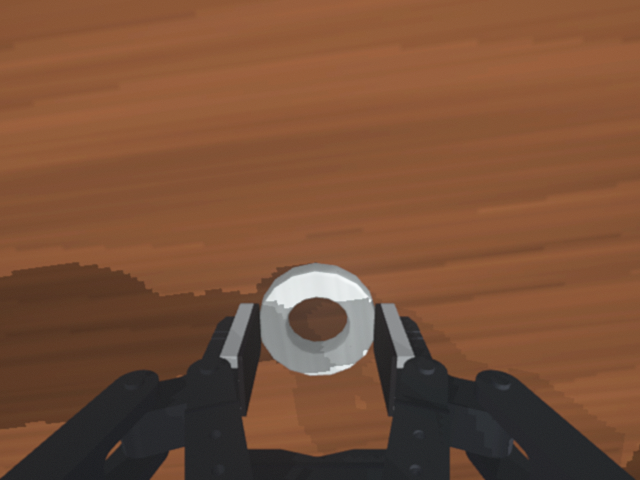

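```bash
python3 -c "
from h import *
o=telemetry.get_obs();p=np.array(o['eef_pos'])
for h in (.010,.014,.02): print(h,projf('wrist',[p[0],p[1],h]),projf('wrist',[p[0]+.011,p[1],h]),projf('wrist',[p[0]-.011,p[1],h]))
im=cv2.imread('pics/w2.png');g=im.min(2);m=((g>120)&(im.max(2)-g<40)).astype(np.uint8);m[:,:258]=0;m[:,377:]=0;m[380:]=0
ys,xs=np.nonzero(m);print(xs.min(),xs.max(),ys.min(),ys.max())
a=np.linspace(0,6.28,60)
from scipy.optimize import least_squares
f=lambda v:[ (lambda q:[q[:,1].min()-ys.min(),q[:,1].max()-ys.max(),(q[:,0].min()+q[:,0].max()-xs.min()-xs.max())/2])(np.array([projf('wrist',[v[0]+.024*np.cos(t),v[1]+.024*np.sin(t),h]) for t in a for h in (0.0,.01)])) ][0]
s=least_squares(f,[.5,-.257]);print(s.x,s.fun)
"
```

```text
0.01 [315.03698701 322.79279861] [318.51986294 346.61202929] [311.40021138 297.92105483]
0.014 [314.99204531 328.09658378] [318.55819731 352.36380521] [311.26442151 302.73056693]
0.02 [314.92040904 336.550721  ] [318.61922071 361.51989335] [311.0476749  310.40746879]
261 373 264 375
[ 0.50316384 -0.25633906] [-2.41880559e+00  2.77668644e+00 -2.38446118e-04]
```

```bash
python3 -m creep '.66 -.01 0 0 0;.66 -.01 0 0 0;.66 -.01 0 0.068 0;.66 -.01 0 0.068 0;.3 -.01 0 0.068 0;.3 -.01 0 0.068 0;.3 -.01 0 0.068 0;.3 -.01 0 0.068 0;.3 -.01 0 0.068 0'
python3 - <<'E'
from h import *
go((W(63,-36,-42.5)+[0,0,.055],82.7))
E
```

```text
clock: 7.25
eef_pos: [0.5027, -0.257, 0.0211]
tool_rot: [0.063, 0.998, 0.0, 0.0]
ft_force: [-0.2, 0.1, -0.2]
grip_width: 0.0452
grasp_force: 61.4
t 7.25 p [ 0.5027 -0.257   0.0211] yang 82.8 tilt [ 0.  0. -1.] w 0.0452 F [-0.2  0.1 -0.2]
row [-0.6    1.751 -1.284] turn 0.0003
```

```bash
sed -i 's/^O=.*; YAW/O=np.array([.5555,.0388,.164]); YAW/' h.py; python3 -m creep '.3 0 0 -.4 0;.3 0 0 -.8 0;.3 -.3 .5 -1 0;.3 -.6 .9 -1 0;.3 -.6 .9 -1 0;.3 -.6 .9 -1 0;.3 -.6 .9 -1 0'
python3 - <<'E'
from h import *
P=W(63,-36,-42.5)
go((P+[0,0,.040],82.7),(P+[0,0,.0135],82.7))
save('wrist','w3.png')
E
```

```text
clock: 8.12
eef_pos: [0.6083, -0.1345, 0.1704]
tool_rot: [0.063, 0.998, -0.0, -0.001]
ft_force: [0.1, 0.3, -1.2]
grip_width: 0.045
grasp_force: 62.0
t 8.12 p [ 0.6083 -0.1345  0.1704] yang 82.8 tilt [-0.002 -0.    -1.   ] w 0.045 F [ 0.1  0.3 -1.2]
row [-0.01   0.861 -0.189] turn 0.0004
row [-0.011  0.861 -0.012] turn 0.0004
```

View pics/w3.png

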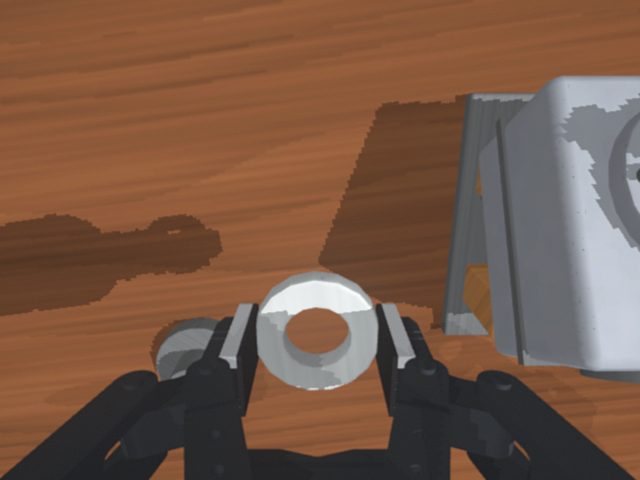

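Collar held level and centred at (317,330). Next I press it on the gearbox's sloping face so it takes up the 30° lean.

```bash
python3 -m creep '.3 0 0 -.3 0;.3 -.01 .4 -.3 0;.3 -.01 .861 -.3 0;.3 -.01 .861 -.3 0;.3 -.01 .861 -.2 0;.3 -.01 .861 -.2 0' >/dev/null; python3 -m creep '.3 0 0 .03 0;.3 0 0 .06 0;.3 0 0 .09 0;.3 0 0 .12 0;.3 0 0 .15 0; .3 0 0 .15 0'; python3 -m creep '.3 0 0 .02 0;.3 0 0 .035 0;.3 0 0 .05 0;.3 0 0 .05 0'; python3 -c "
from h import *
go((W(63,-36,-42.5)+[0,0,.0135],82.7)); save('wrist','w4.png')"
```

```text
clock: 9.68
eef_pos: [0.6268, -0.0065, 0.1798]
tool_rot: [0.063, 0.998, -0.0, 0.001]
ft_force: [-2.9, -0.9, 3.7]
grip_width: 0.0451
grasp_force: 62.5
clock: 10.18
eef_pos: [0.6265, -0.0063, 0.1773]
tool_rot: [0.063, 0.998, 0.0, 0.002]
ft_force: [-11.7, -0.5, 23.4]
grip_width: 0.0451
grasp_force: 65.6
t 10.18 p [ 0.6265 -0.0063  0.1773] yang 82.8 tilt [ 0.005  0.    -1.   ] w 0.0451 F [-11.7  -0.5  23.4]
row [ 0.003 -0.002  0.034] turn 0.0004
```

View pics/w4.png

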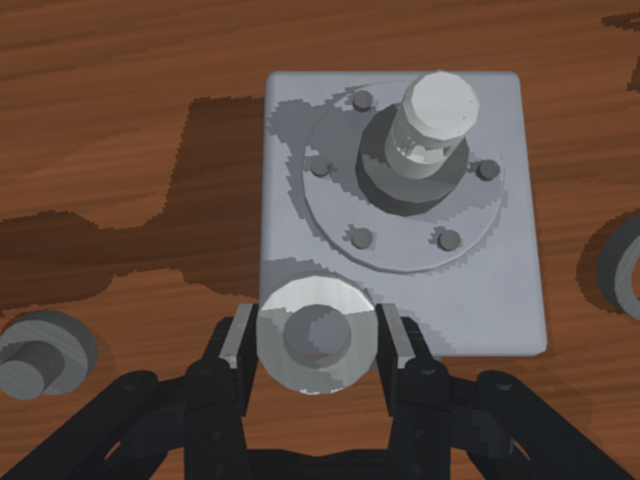

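```bash
python3 -m creep '.3 0 0 .02 0;.3 0 0 .035 0;.3 0 0 .035 0';  python3 -m creep '.3 0 0 .02 0;.3 0 0 .035 0;.3 0 0 .035 0'
```

```text
clock: 10.6
eef_pos: [0.6267, -0.0061, 0.1752]
tool_rot: [0.063, 0.998, 0.001, 0.004]
ft_force: [-17.7, 0.4, 35.6]
grip_width: 0.0449
grasp_force: 71.6
clock: 10.98
eef_pos: [0.6269, -0.0061, 0.1746]
tool_rot: [0.063, 0.998, 0.001, 0.006]
ft_force: [-24.6, 0.3, 55.7]
grip_width: 0.0455
grasp_force: 83.3
```

```bash
python3 -m creep '.3 0 0 -.15 0;.3 0 0 -.25 0;.3 0 -.5 -.35 0;.3 0 -.5 -.35 0;.3 0 -.5 -.35 0'
cat > tilt.py <<'E'
from h import *
from scipy.optimize import minimize
def ring(fn):
    im=cv2.imread(fn);g=im.min(2);m=((g>110)&(im.max(2).astype(int)-g<40)).astype(np.uint8)
    n,l,st,_=cv2.connectedComponentsWithStats(m[:, :]*1)
    return m
def fit(fn):
    m=ring(fn); m[:,:256]=0; m[:,379:]=0; m[:240]=0; m[410:]=0
    o=telemetry.get_obs(); p=np.array(o['eef_pos']); T=R.from_quat(o['tool_rot']).as_matrix()
    c=camera_params('wrist');A=R.from_quat(c['attitude']).as_matrix();K=c['camera_matrix']
    a=np.linspace(0,2*np.pi,72,endpoint=False)
    def ren(v):
        ph=v[2]; n=-T[:,2]*np.cos(ph)+T[:,0]*np.sin(ph); e2=T[:,1]; e1=np.cross(e2,n)
        ctr=p+T[:,0]*v[0]/1000+T[:,2]*v[1]/1000
        def pts(r,h): 
            q=(ctr+h*n+r*(np.cos(a)[:,None]*e1+np.sin(a)[:,None]*e2)-c['eye'])@A; u=q@np.array(K).T; return (u[:,:2]/u[:,2:]*8).round().astype(np.int32)
        s=np.zeros((480,640),np.uint8)
        b=[]
        for h in (-.005,.005): cv2.fillConvexPoly(s,cv2.convexHull(np.vstack([pts(.024,-.005),pts(.024,.005)])),1,shift=3)
        h1=np.zeros_like(s);h2=np.zeros_like(s);cv2.fillConvexPoly(h1,pts(.0125,-.005),1,shift=3);cv2.fillConvexPoly(h2,pts(.0125,.005),1,shift=3)
        s[(h1&h2)>0]=0; s[:,:256]=0; s[:,379:]=0; return s
    best=min(((float((ren((x,z,ph))!=m).sum()),x,z,ph) for x in np.arange(-6,7,2) for z in (6,9,12,15,18) for ph in np.radians(np.arange(-10,46,5))))
    r=minimize(lambda v:(ren(v)!=m).sum(),best[1:],method='Nelder-Mead',options=dict(initial_simplex=[best[1:],np.add(best[1:],[1,0,0]),np.add(best[1:],[0,1.5,0]),np.add(best[1:],[0,0,.07])]))
    print(fn,'err',r.fun,'x',r.x[0],'z',r.x[1],'tilt',np.degrees(r.x[2]), m.sum())
    return r.x
E
python3 - <<'E'
from tilt import *
save('wrist','w5.png'); fit('pics/w5.png'); go((W(0,0,24.5)+[0,0,.0135],82.7))
E
```

```text
clock: 11.6
eef_pos: [0.6172, -0.0819, 0.2123]
tool_rot: [0.064, 0.998, 0.0, -0.001]
ft_force: [-0.0, 1.3, -0.6]
grip_width: 0.0451
grasp_force: 63.4
pics/w5.png err 907.0 x -3.934931240865801 z 21.982326066014878 tilt 40.05427178465856 9241
t 11.65 p [ 0.6171 -0.0809  0.212 ] yang 82.7 tilt [-0.002  0.001 -1.   ] w 0.045 F [ 0.9  0.6 -2. ]
row [0.59  0.739 0.09 ] turn 0.0
```

View pics/w5.png

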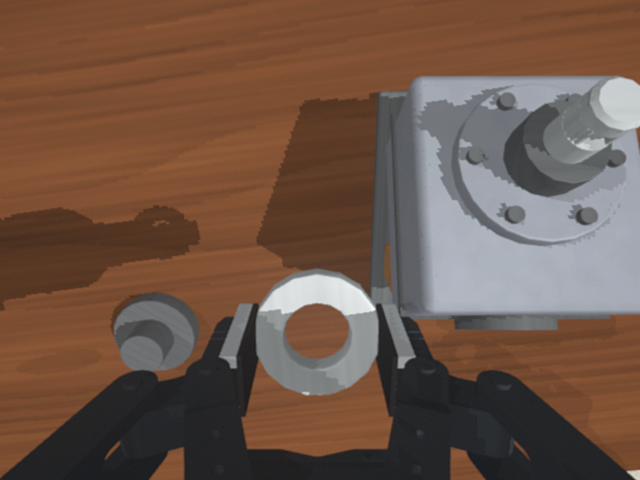

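```bash
sed -i 's/m=((g>110).*$/m=((im.max(2).astype(int)-g<32)).astype(np.uint8)/; s/379/371/g; s/256\]/262]/g' tilt.py
python3 - <<'E'
from tilt import *
fit('pics/w5.png'); fit('pics/w3.png')
E
```

```text
pics/w5.png err 526.0 x -2.9683260935832956 z 20.026991883859164 tilt 11.618440939993501 9216
pics/w3.png err 423.0 x -5.4849829766331375 z 24.25203350878899 tilt 3.7859403321186105 8911
```

The collar tilted only about 10° there, with the fingers near the face. I'll press its far rim on the shaft's end face instead: longer lever, fingers free, and flush there is exactly 30°.

Run:
```python
from h import *
P=W(-13,0,21.5)+[0,0,.0135]
go((P+[0,0,.03],82.7),(P,82.7))
```

```text
t 11.65 p [ 0.6171 -0.0809  0.212 ] yang 82.7 tilt [-0.002  0.001 -1.   ] w 0.045 F [ 0.9  0.6 -2. ]
row [ 0.656  0.739 -0.049] turn 0.0
row [0.655 0.739 0.151] turn 0.0
```

```bash
python3 -m creep '.3 .2 0 -.15 0;.3 .655 .5 -.15 0;.3 .655 .739 -.15 0;.3 .655 .739 -.08 0;.3 .655 .739 0 0;.3 .655 .739 .06 0;.3 .655 .739 .06 0'; python3 -m creep '.3 0 0 .02 0;.3 0 0 .04 0;.3 0 0 .06 0;.3 0 0 .06 0'; python3 -m creep '.3 0 0 .02 0;.3 0 0 .04 0;.3 0 0 .04 0'; python3 -c "
from h import *
go((W(-13,0,21.5)+[0,0,.0135],82.7))"
```

```text
clock: 12.52
eef_pos: [0.5334, 0.0403, 0.2025]
tool_rot: [0.064, 0.998, -0.0, -0.001]
ft_force: [-0.8, 0.5, -1.1]
grip_width: 0.045
grasp_force: 63.3
clock: 13.02
eef_pos: [0.5343, 0.041, 0.1962]
tool_rot: [0.063, 0.998, -0.0, 0.001]
ft_force: [-1.2, -1.0, 4.1]
grip_width: 0.0452
grasp_force: 63.8
clock: 13.4
eef_pos: [0.5346, 0.0419, 0.1925]
tool_rot: [0.063, 0.998, 0.001, 0.002]
ft_force: [-5.2, 0.7, 13.9]
grip_width: 0.0447
grasp_force: 62.8
t 13.4 p [0.5346 0.0419 0.1925] yang 82.8 tilt [ 0.005  0.001 -1.   ] w 0.0447 F [-5.2  0.7 13.9]
row [ 0.006 -0.003  0.019] turn 0.0004
```

```bash
python3 -m creep '.3 0 0 .02 0;.3 0 0 .04 0;.3 0 0 .04 0'; python3 -m creep '.3 0 0 .02 0;.3 0 0 .03 0;.3 0 0 .03 0'
python3 - <<'E'
from tilt import *
save('wrist','w6.png'); fit('pics/w6.png')
E
```

```text
clock: 13.78
eef_pos: [0.5348, 0.0423, 0.1879]
tool_rot: [0.063, 0.998, 0.001, 0.003]
ft_force: [-8.7, 0.7, 19.9]
grip_width: 0.0449
grasp_force: 64.9
clock: 14.15
eef_pos: [0.5352, 0.0422, 0.1852]
tool_rot: [0.063, 0.998, 0.001, 0.004]
ft_force: [-10.4, 1.4, 29.6]
grip_width: 0.0449
grasp_force: 67.6
pics/w6.png err 182.0 x 44.51508407243039 z -62.81029746815675 tilt -37.284595310370314 18530
```

```bash
python3 -m creep '.3 0 0 -.1 0;.3 0 0 -.2 0;.3 0 0 -.2 0'
python3 - <<'E'
from h import *
im=save('wrist','w7.png')
go((W(0,0,24.5)+[0,0,.0135],82.7)); cv2.imwrite('pics/w7c.png',cv2.resize(cv2.imread('pics/w7.png')[180:430,190:510],None,fx=2.4,fy=2.4))
E
```

```text
clock: 14.58
eef_pos: [0.5347, 0.0415, 0.2096]
tool_rot: [0.063, 0.998, 0.0, 0.001]
ft_force: [-0.2, -0.0, -1.6]
grip_width: 0.0449
grasp_force: 64.5
t 14.62 p [0.5341 0.0414 0.2086] yang 82.7 tilt [ 0.  0. -1.] w 0.0448 F [-0.1 -0.9 -1.6]
row [-0.062  0.001  0.066] turn 0.0003
```

View pics/w7c.png

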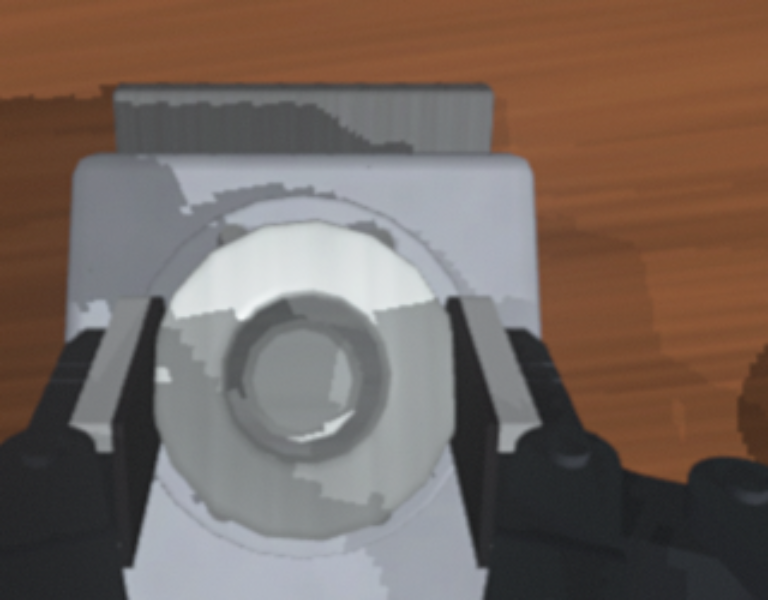

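Run:
```python
from h import *
c=camera_params('wrist');A=R.from_quat(c['attitude']).as_matrix();K=np.array(c['camera_matrix']);print(K[0,0])
def ray(u,v): d=A@np.linalg.solve(K,[u,v,1]); return d
px=lambda x,y:(190+x/2.4,180+y/2.4)
d=ray(*px(306,377)); depth=K[0,0]*.048/((455-154)/2.4)  # z-depth
ring=c['eye']+d*depth; print('ring c',ring, 'ray vs shaft axis', M.T@(-d/np.linalg.norm(d)))
print('ring in shaft', M.T@(ring-O)*1000, 'tcp', np.array(telemetry.get_obs()['eef_pos'])-ring)
# shaft end face disc 18mm (flat) centre ~ (300,380)
d=ray(*px(300,380)); e=W(0,0,14); s=(e-c['eye'])@M[:,2]/(d@M[:,2]); print('end seen', (M.T@(c['eye']+d*s-O)*1000))
```

```text
406.16296255942876
ring c [0.53670978 0.04204047 0.19374759] ray vs shaft axis [-0.03639783 -0.00172466  0.99933589]
ring in shaft [-1.62369345  0.82663327 35.28699976] tcp [-0.00257728 -0.00062197  0.01485102]
end seen [-0.32070445 -0.22027733 14.        ]
```

The collar is now face-on to the camera (about 30°), its bore at crop (306,377) nearly concentric with the shaft end at (300,380). Next, slide it down along the shaft axis.

Run:
```python
from h import *
p=np.array(telemetry.get_obs()['eef_pos'])
for z in (20,8,-4,-12,-15): go((p+M@np.array([1.6,-.8,z-35.3])/1000,82.7))
```

```text
t 14.62 p [0.5341 0.0414 0.2086] yang 82.7 tilt [ 0.  0. -1.] w 0.0448 F [-0.1 -0.9 -1.6]
row [-0.06  -0.005  0.083] turn 0.0003
t 14.62 p [0.5341 0.0414 0.2086] yang 82.7 tilt [ 0.  0. -1.] w 0.0448 F [-0.1 -0.9 -1.6]
row [-0.1   -0.005  0.152] turn 0.0003
t 14.62 p [0.5341 0.0414 0.2086] yang 82.7 tilt [ 0.  0. -1.] w 0.0448 F [-0.1 -0.9 -1.6]
row [-0.14  -0.005  0.222] turn 0.0003
t 14.62 p [0.5341 0.0414 0.2086] yang 82.7 tilt [ 0.  0. -1.] w 0.0448 F [-0.1 -0.9 -1.6]
row [-0.167 -0.006  0.268] turn 0.0003
t 14.62 p [0.5341 0.0414 0.2086] yang 82.7 tilt [ 0.  0. -1.] w 0.0448 F [-0.1 -0.9 -1.6]
row [-0.177 -0.006  0.285] turn 0.0003
```

```bash
python3 -m creep '.3 -.03 -.005 .03 0;.3 -.06 -.005 .083 0;.3 -.06 -.005 .083 0;.3 -.073 -.005 .106 0;.3 -.087 -.005 .129 0;.3 -.1 -.005 .152 0;.3 -.1 -.005 .152 0'; python3 -m creep '.3 -.013 0 .023 0;.3 -.027 0 .046 0;.3 -.04 0 .07 0;.3 -.04 0 .07 0'
```

```text
clock: 15.5
eef_pos: [0.5487, 0.0388, 0.1855]
tool_rot: [0.063, 0.998, -0.0, -0.0]
ft_force: [0.2, -0.3, -0.8]
grip_width: 0.0451
grasp_force: 64.5
clock: 16.0
eef_pos: [0.5547, 0.038, 0.1749]
tool_rot: [0.063, 0.998, -0.0, -0.0]
ft_force: [-0.3, -0.1, -0.9]
grip_width: 0.0451
grasp_force: 64.5
```

No contact forces, so the collar is on the shaft. I'll go to the seat and release.

```bash
python3 -m creep '.3 -.013 0 .023 0;.3 -.027 0 .046 0;.3 -.037 0 .063 0;.3 -.037 0 .063 0'; python3 -m creep '.65 0 0 0 0;.65 0 0 0 0;.65 0 0 0 0;.8 0 0 0 0'
```

```text
clock: 16.5
eef_pos: [0.5602, 0.0373, 0.1656]
tool_rot: [0.063, 0.998, -0.0, -0.0]
ft_force: [0.4, -0.6, -0.6]
grip_width: 0.0447
grasp_force: 64.6
clock: 17.0
eef_pos: [0.5601, 0.0373, 0.166]
tool_rot: [0.063, 0.998, 0.0, 0.0]
ft_force: [0.2, 0.7, 0.3]
grip_width: 0.0682
grasp_force: 0.0
```

```bash
python3 -m creep '1 0 0 -.4 0;1 0 0 -.8 0;1 0 0 -.95 0;1 0 0 -.95 0;1 0 0 -.95 0' >/dev/null
python3 - <<'E'
from h import *
im=save('wrist','w8.png')
for n in ('wrist','scene'):
  if n=='scene': save('scene','s1.png')
  for t in ['collar_mid','collar']: print(n,t,[(np.round(d['at'],4).tolist(),(M.T@(np.array(d['at'])-O)*1000).round(1).tolist(),round(d['conf'],2)) for d in spot_point(t,n)])
go(([.535,.248,.2],75))
im=cv2.imread('pics/w8.png'); u=projf('wrist',W(0,0,-10)).astype(int); print(u)
s=cv2.imread('pics/s1.png'); A=cv2.resize(im[u[1]-50:u[1]+50,u[0]-50:u[0]+50],(400,400)); B=cv2.resize(s[205:285,265:345],(400,400)); cv2.imwrite('pics/c3.png',np.hstack([A,B]))
E
```

```text
wrist collar_mid [([0.5587, 0.0362, 0.1504], [-3.8, -2.2, -13.5], 0.62)]
wrist collar [([0.564, 0.0386, 0.1482], [-0.6, 0.9, -17.9], 0.85)]
scene collar_mid [([0.5585, 0.0295, 0.1519], [-2.4, -8.8, -12.6], 0.6), ([0.5466, 0.2428, 0.0101], [-107.0, 201.2, -115.9], 0.15)]
scene collar [([0.5618, 0.0358, 0.1498], [-1.4, -2.2, -15.6], 0.66)]
t 17.93 p [0.5597 0.0373 0.3073] yang 82.8 tilt [-0.002 -0.    -1.   ] w 0.0854 F [0.5 0.1 0.1]
row [0.339 1.373 0.715] turn 0.0431
[317 228]
```

```bash
python3 -m creep '1 .17 .7 0 0;1 .17 .7 0 0;1 .17 .7 0 0;1 .17 .7 0 0' >/dev/null; python3 -m creep '1 .169 .673 .4 .043;1 .169 .673 .5 .043;1 .169 .673 .6 .043;1 .169 .673 .6 .043;1 .169 .673 .6 .043'
python3 - <<'E'
from h import *
save('wrist','w9.png')
for t in ['lock_pin','pin_tip','pin_grip','bail_bar']: print(t,[(np.round(d['at'],4).tolist(),round(d['conf'],2)) for d in spot_point(t,'wrist')])
im=cv2.imread('pics/w9.png')
m=cut_out('lock_pin','wrist')
for d in m: ys,xs=np.nonzero(d['pixels']); print(d['conf'],xs.min(),xs.max(),ys.min(),ys.max())
# dark block edges: min-area rect of dark-grey part
k=m[0]['pixels']; hsv=cv2.cvtColor(im,cv2.COLOR_BGR2HSV); 
blk=(k&(hsv[...,2]<150)&(hsv[...,1]<70)).astype(np.uint8); blk=cv2.morphologyEx(blk,cv2.MORPH_OPEN,np.ones((7,7)))
cs,_=cv2.findContours(blk,0,2)
for c in sorted(cs,key=cv2.contourArea)[-3:]: print(cv2.minAreaRect(c),cv2.boxPoints(cv2.minAreaRect(c)).round().tolist())
go()
x0,y0=[max(0,v-15) for v in (xs.min(),ys.min())] if len(m)==1 else (200,100)
cv2.imwrite('pics/w9c.png',cv2.resize(im[100:400,160:480],None,fx=2,fy=2))
E
```

```text
clock: 19.05
eef_pos: [0.5366, 0.2469, 0.2195]
tool_rot: [0.131, 0.991, 0.0, 0.001]
ft_force: [0.3, 0.5, -0.3]
grip_width: 0.0856
grasp_force: 0.0
lock_pin [([0.4046, 0.1562, 0.0018], 0.75), ([0.5157, 0.2488, 0.0046], 0.66)]
pin_tip [([0.4095, 0.1326, 0.0072], 0.9), ([0.4902, 0.2596, 0.0049], 0.71)]
pin_grip [([0.4044, 0.1833, 0.0085], 0.91), ([0.5469, 0.2364, 0.0097], 0.88), ([0.4081, 0.3386, 0.0099], 0.59)]
bail_bar [([0.522, 0.2478, 0.0435], 0.87), ([0.4146, 0.1324, 0.009], 0.59)]
0.9 333 424 0 35
0.81 109 224 39 119
0.61 284 342 150 244
t 19.35 p [0.5361 0.2477 0.2193] yang 75.0 tilt [ 0.001  0.001 -1.   ] w 0.0855 F [ 0.8  0.3 -0.2]
```

```bash
cat > pinfit.py <<'E'
from h import *
from scipy.optimize import minimize
box=lambda a,b,c,d,e,f:np.array([[x,y,z] for x in(a,b) for y in(c,d) for z in(e,f)])/1000.
PARTS=[box(8,48,-7,7,-7,12),box(0,8,-17,17,-7,7),box(-24,0,-4,4,-4,4),box(-30,-24,-2.5,2.5,-2.5,2.5),box(1.5,6.5,17.5,22.5,0,38),box(1.5,6.5,-22.5,-17.5,0,38),box(1.5,6.5,-22.5,22.5,35.5,40.5)]
def ren(cam,Rm,t):
    c=camera_params(cam);A=R.from_quat(c['attitude']).as_matrix();K=np.array(c['camera_matrix'])
    s=np.zeros((480,640),np.uint8)
    for P in PARTS:
        u=((P@Rm.T+t-c['eye'])@A)@K.T; u=(u[:,:2]/u[:,2:]*16).round().astype(np.int32)
        cv2.fillConvexPoly(s,cv2.convexHull(u),1,shift=4)
    return s
def flat(mask,cam,v0):
    m=cv2.GaussianBlur(mask.astype(np.float32),(5,5),1)
    f=lambda v:((cv2.GaussianBlur(ren(cam,R.from_euler('z',v[2]).as_matrix(),[v[0],v[1],.007]).astype(np.float32),(5,5),1)-m)**2).sum()
    r=minimize(f,v0,method='Nelder-Mead',options=dict(initial_simplex=np.array(v0)+np.vstack([np.zeros(3),np.diag([.004,.004,.1])])))
    return r.x,r.fun
E
python3 - <<'E'
from pinfit import *
save('wrist','w10.png')
m=cut_out('lock_pin','wrist'); m=[d['pixels'] for d in m if d['pixels'][:,280:345][140:250].sum()>100]
print(len(m),m[0].sum())
x,f=flat(m[0],'wrist',[.519,.2515,-.26]); print(x,np.degrees(x[2]),f)
# own segmentation: grey vs wood
im=cv2.imread('pics/w10.png').astype(int); k=((im.max(2)-im.min(2))<30); k[:,:270]=0;k[:,355:]=0;k[:140]=0;k[255:]=0
y,f=flat(k,'wrist',x); print(y,np.degrees(y[2]),f,k.sum())
E
```

```text
1 2317
[ 0.51779474  0.24949179 -0.2794105 ] -16.00904242952994 46.215938568115234
[ 0.5181381   0.24978271 -0.27372373] -15.683214263542204 51.77687454223633 2187
```

The silhouette fit is good: pin at (0.518, 0.2496), yaw -15.8°. I'll grasp the block 23 mm behind the stop face.

```bash
python3 -c "
from h import *
go(([.5401,.2433,.0265],74.2))"
```

```text
t 19.45 p [0.5358 0.2479 0.2188] yang 75.0 tilt [ 0.001  0.    -1.   ] w 0.0853 F [-0.3  0.5  0.3]
row [-0.035 -0.023  1.282] turn 0.0044
```

```bash
python3 -m creep '1 -.035 -.023 .4 .0044;.8 -.035 -.023 .8 .0044;.6 -.035 -.023 .9 .0044;.6 -.035 -.023 .9 .0044' >/dev/null;  python3 -m creep '.6 0 0 .2 0;.6 0 0 .3 0;.6 0 0 .382 0;.6 0 0 .382 0'; python3 -c "
from h import *
go(([.5401,.2433,.0265],74.2))"; python3 -m creep '.4 0 0 0 0;.3 0 0 0 0;.2 0 0 0 0;.1 0 0 0 0;.05 0 0 0 0;.05 0 0 0 0;.05 0 0 0 0'
```

```text
clock: 20.45
eef_pos: [0.5396, 0.2434, 0.026]
tool_rot: [0.137, 0.991, -0.0, -0.0]
ft_force: [0.1, -1.1, 0.3]
grip_width: 0.0513
grasp_force: 0.0
t 20.45 p [0.5396 0.2434 0.026 ] yang 74.2 tilt [-0.001 -0.    -1.   ] w 0.0513 F [ 0.1 -1.1  0.3]
row [-0.003  0.    -0.004] turn 0.0002
clock: 21.32
eef_pos: [0.5401, 0.2435, 0.0268]
tool_rot: [0.137, 0.991, 0.0, 0.0]
ft_force: [-0.9, -0.0, 5.5]
grip_width: 0.0122
grasp_force: 62.0
```

```bash
python3 -m creep '.05 0 0 -.3 0;.05 0 0 -.6 0;.05 0 0 -1 0;.05 0 0 -1 0;.05 0 0 -1 0'
python3 - <<'E'
from h import *
from pinfit import ren
save('wrist','w11.png')
P=W(-21,0,26.5)+[0,0,.0135]
go((P+[0,0,.035],82.7),(P+[0,0,.0],82.7))
E
```

```text
clock: 21.95
eef_pos: [0.5392, 0.2431, 0.1751]
tool_rot: [0.137, 0.991, -0.0, -0.001]
ft_force: [-0.1, 0.1, -2.3]
grip_width: 0.0121
grasp_force: 61.2
t 22.0 p [0.5386 0.2428 0.174 ] yang 74.2 tilt [-0.003 -0.002 -1.   ] w 0.0121 F [-0.3  0.5 -1.7]
row [-0.27  -1.31  -0.337] turn -0.0471
row [-0.271 -1.309 -0.104] turn -0.0471
```

```bash
python3 -m creep '.05 0 0 -.4 0;.05 -.13 -.5 -.5 0;.05 -.13 -.65 -.5 0;.05 -.13 -.65 -.5 0' >/dev/null; python3 -m creep '.05 -.14 -.4 0 -.047;.05 -.14 -.66 0 -.047;.05 -.14 -.66 .17 -.047;.05 -.14 -.66 .17 -.047'>/dev/null
python3 - <<'E'
from h import *
P=W(-21,0,26.5)+[0,0,.0135]
go((P+[0,0,.018],82.7),(P,82.7))
E
```

```text
t 23.0 p [0.5232 0.0433 0.222 ] yang 82.7 tilt [-0.008 -0.    -1.   ] w 0.0126 F [-0.9  0.1 -1.2]
row [-0.009 -0.002  0.094] turn -0.0002
row [-0.01  -0.002  0.214] turn -0.0002
```

```bash
python3 -m creep '.05 -.009 -.002 .05 0;.05 -.009 -.002 .094 0;.05 -.009 -.002 .11 0;.05 -.009 -.002 .13 0;.05 -.009 -.002 .13 0'; python3 -m creep '.05 0 0 .02 0;.05 0 0 .04 0;.05 0 0 .04 0';python3 -m creep '.05 0 0 .02 0;.05 0 0 .04 0;.05 0 0 .04 0'
```

```text
clock: 23.62
eef_pos: [0.5268, 0.043, 0.2063]
tool_rot: [0.064, 0.998, 0.0, 0.0]
ft_force: [0.4, 0.0, -1.2]
grip_width: 0.0127
grasp_force: 61.3
clock: 24.0
eef_pos: [0.5269, 0.0429, 0.2048]
tool_rot: [0.064, 0.998, 0.001, 0.002]
ft_force: [-9.7, -0.2, 21.0]
grip_width: 0.0123
grasp_force: 64.2
clock: 24.38
eef_pos: [0.5258, 0.0431, 0.1995]
tool_rot: [0.064, 0.998, 0.001, 0.002]
ft_force: [-14.0, 0.9, 26.9]
grip_width: 0.0125
grasp_force: 68.5
```

```bash
python3 -m creep '.05 0 0 .02 0;.05 0 0 .04 0;.05 0 0 .04 0';python3 -m creep '.05 0 0 .015 0;.05 0 0 .03 0;.05 0 0 .03 0'
```

```text
clock: 24.75
eef_pos: [0.525, 0.0432, 0.1933]
tool_rot: [0.064, 0.998, 0.001, 0.001]
ft_force: [-16.7, 0.3, 26.9]
grip_width: 0.0127
grasp_force: 73.8
clock: 25.12
eef_pos: [0.5248, 0.0432, 0.1892]
tool_rot: [0.064, 0.998, 0.001, 0.001]
ft_force: [-16.9, 0.3, 29.4]
grip_width: 0.0126
grasp_force: 79.5
```

```bash
python3 -m creep '.05 0 0 -.15 0;.05 0 0 -.35 0;.05 0 0 -.35 0;.05 0 0 -.35 0'
cat > held.py <<'E'
from pinfit import *
import sys
def held(v0,cams=('wrist','scene','top'),free=None,yaw=YAW):
    o=telemetry.get_obs(); p=np.array(o['eef_pos']); ms={}
    for n in cams:
        save(n,'h_%s.png'%n)
        ds=cut_out('lock_pin',n); 
        g=projf(n,p-[0,0,.02])
        best=None
        for d in ds:
            ys,xs=np.nonzero(d['pixels']); dd=np.hypot(xs.mean()-g[0],ys.mean()-g[1])
            if dd<60 and (best is None or dd<best[0]): best=(dd,d['pixels'],d['conf'])
        if best: ms[n]=cv2.GaussianBlur(best[1].astype(np.float32),(5,5),1); print(n,'mask',int(best[1].sum()),round(best[2],2))
        else: print(n,'none')
    def pose(v): return shaftR(yaw)@R.from_euler('y',-(v[3]-30),degrees=True).as_matrix(), v[:3]
    def f(v):
        Rm,t=pose(v); e=0
        for n,m in ms.items():
            s=cv2.GaussianBlur(ren(n,Rm,t).astype(np.float32),(5,5),1); w=(m>0.05)
            e+=(((s-m)**2)*np.where(w,1,.6)).sum()/max(m.sum(),1)   # occlusion by fingers: weaker
        return e
    v0=np.array(v0,float); best=None
    for a in (-12,0,12):
        s=v0+[0,0,0,a]
        r=minimize(f,s,method='Nelder-Mead',options=dict(maxiter=400,initial_simplex=s+np.vstack([np.zeros(4),np.diag([.004,.003,.004,8])])))
        if best is None or r.fun<best.fun: best=r
        print(' start',a,r.x.round(4),round(r.fun,3))
    x=best.x; print('origin',x[:3].round(4),'tilt',x[3].round(1),'tcp-origin',(p-x[:3]).round(4),'shaft fr',(M.T@(x[:3]-O)*1000).round(1)); return x
E
python3 - <<'E'
from held import *
o=telemetry.get_obs(); p=np.array(o['eef_pos'])
piv=p-[0,0,.0135]; org=piv-M@np.array([23,0,5.5])/1000
held([*org,30])
E
```

```text
clock: 25.62
eef_pos: [0.5263, 0.0427, 0.2352]
tool_rot: [0.064, 0.998, -0.0, -0.0]
ft_force: [0.1, -0.5, -1.4]
grip_width: 0.0123
grasp_force: 74.6
wrist mask 8804 0.6
scene mask 166 0.65
top none
 start -12 [ 0.5143  0.045   0.2042 29.7574] 1.505
 start 0 [ 0.5121  0.0451  0.2072 28.2188] 1.492
 start 12 [ 0.5165  0.0445  0.2054 34.0128] 1.519
origin [0.5121 0.0451 0.2072] tilt 28.2 tcp-origin [ 0.0141 -0.0024  0.028 ] shaft fr [-16.3   0.7  59.4]
```

Run:
```python
from pinfit import *
o=telemetry.get_obs(); p=np.array(o['eef_pos']); org=p-[.0165,-.0015,.029]
a=cv2.imread('pics/h_wrist.png');s=cv2.imread('pics/h_scene.png')
g=projf('scene',p-[0,0,.02]).astype(int)
A0=cv2.resize(a[200:400,220:420],(400,400),interpolation=cv2.INTER_CUBIC)
B0=cv2.resize(s[g[1]-35:g[1]+45,g[0]-40:g[0]+40],(400,400),interpolation=cv2.INTER_CUBIC)
for n,im in(('wrist',a),('scene',s)):
    c,_=cv2.findContours(ren(n,M,org),cv2.RETR_LIST,cv2.CHAIN_APPROX_NONE); cv2.drawContours(im,c,-1,(0,0,255),1)
A=cv2.resize(a[200:400,220:420],(400,200));
cv2.imwrite('pics/last.png',np.vstack([np.hstack([A0,B0]),np.hstack([A,cv2.resize(s[g[1]-35:g[1]+45,g[0]-40:g[0]+40],(400,200))])]))
```

```text
(no output)
```

View pics/last.png

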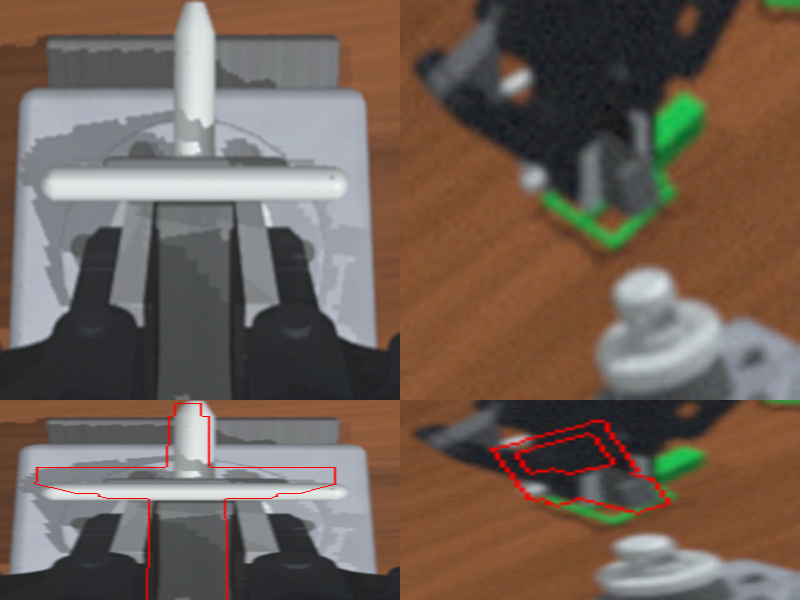

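Run:
```python
from h import *
from scipy.optimize import least_squares
o=telemetry.get_obs(); p=np.array(o['eef_pos'])
q=lambda x,y:np.array([220+x/2,200+y/2])
obs=[((-30,0,0),q(195,4),1),((4,22.5,38),q(347,184),1),((4,-22.5,38),q(43,184),1),((0,17,7),q(285,158),1.5),((0,-17,7),q(104,158),1.5),((-24,4,0),q(214,40),1.5),((-24,-4,0),q(176,40),1.5)]
def pose(v): return R.from_euler('z',YAW+v[4]).as_matrix()@R.from_euler('y',-v[3]).as_matrix()
def f(v): return np.concatenate([(projf('wrist',v[:3]+pose(v)@np.array(a)/1000)-b)/s for a,b,s in obs])
r=least_squares(f,[*(p-[.0165,-.0015,.029]),.5,0],x_scale=[.01,.01,.01,.2,.1])
x=r.x;print(x[:3],np.degrees(x[3:]),'tcp-org',p-x[:3]);print(f(x).reshape(-1,2).round(1).tolist())
print('tip in shaft',M.T@(x[:3]+pose(x)@[-.03,0,0]-O)*1000)
```

```text
[0.50913066 0.04584112 0.21046075] [24.35201866 -0.07655497] tcp-org [ 0.01709207 -0.00309893  0.02466835]
[[-0.1, 1.4], [-0.0, 0.1], [0.0, -0.0], [0.3, 0.1], [-0.1, 0.0], [0.3, -1.1], [-0.5, -1.1]]
tip in shaft [-47.23030882   1.12866411  66.63274789]
```

```bash
python3 -m creep '.05 0 0 .15 0;.05 0 0 .25 0;.05 0 0 .28 0;.05 0 0 .31 0;.05 0 0 .34 0;.05 0 0 .34 0'; python3 -m creep '.05 0 0 .015 0;.05 0 0 .03 0;.05 0 0 .03 0'
```

```text
clock: 26.68
eef_pos: [0.5266, 0.0428, 0.1904]
tool_rot: [0.064, 0.998, 0.0, 0.002]
ft_force: [-12.7, -0.7, 21.9]
grip_width: 0.0124
grasp_force: 78.5
clock: 27.05
eef_pos: [0.5268, 0.0428, 0.1882]
tool_rot: [0.064, 0.998, 0.0, 0.004]
ft_force: [-17.1, -0.4, 33.9]
grip_width: 0.0121
grasp_force: 85.6
```

```bash
python3 -m creep '.05 0 0 .015 0;.05 0 0 .03 0;.05 0 0 .03 0'; python3 -m creep '.05 0 0 -.2 0;.05 0 0 -.4 0;.05 0 0 -.4 0;.05 0 0 -.4 0'
cat > feat.py <<'E'
from h import *
from scipy.optimize import least_squares
def feat(fn='f.png',tip=True):
    save('wrist',fn); g=cv2.imread('pics/'+fn).min(2).astype(int)
    o=telemetry.get_obs(); p=np.array(o['eef_pos'])
    b=g>195
    n,l,st,ct=cv2.connectedComponentsWithStats(b.astype(np.uint8))
    # bar: bright run wide in columns 245..390
    rows=b[230:330,245:390].sum(1); r=np.nonzero(rows>115)[0]+230; rc=r.mean(); 
    line=b[int(round(rc))]; xs=np.nonzero(line[200:440])[0]+200
    sh=b[150:int(r.min())-8]; tr=[(i+150,np.nonzero(sh[i,295:345])[0]+295) for i in range(len(sh))]
    tr=[(i,c) for i,c in tr if 3<=len(c)<=30]
    # keep the contiguous run ending nearest the bar
    run=[tr[-1]]
    for t in tr[-2::-1]:
        if run[-1][0]-t[0]<=2: run.append(t)
        else: break
    tiprow,tc=run[-1]; print('bar row',rc,'cols',xs.min(),xs.max(),'tip row',tiprow,'col',tc.mean(),'n',len(run))
    obs=[((-30,0,0),(tc.mean(),tiprow+1),1),((4,22.5,38),(xs.max(),rc),1),((4,-22.5,38),(xs.min(),rc),1)]
    def pose(v): return R.from_euler('z',YAW).as_matrix()@R.from_euler('y',-v[3]).as_matrix()
    def f(v): return np.concatenate([(projf('wrist',v[:3]+pose(v)@np.array(a)/1000)-b)/s for a,b,s in obs])
    r=least_squares(f,[*(p-[.017,-.002,.027]),.5],x_scale=[.01,.01,.01,.2]);x=r.x
    print('org',x[:3].round(4),'tilt',np.degrees(x[3]).round(1),'tcp-org',(p-x[:3]).round(4),'res',r.fun.round(1))
    s=lambda w:(M.T@(w-O)*1000).round(1); print('org sh',s(x[:3]),'tip sh',s(x[:3]+pose(x)@[-.03,0,0])); return x
E
python3 - <<'E'
from feat import *
feat('f1.png')
E
```

```text
clock: 27.42
eef_pos: [0.5273, 0.0427, 0.1865]
tool_rot: [0.064, 0.998, 0.0, 0.005]
ft_force: [-21.9, -2.0, 46.9]
grip_width: 0.0123
grasp_force: 92.0
clock: 27.92
eef_pos: [0.5264, 0.0428, 0.2354]
tool_rot: [0.064, 0.998, -0.0, -0.0]
ft_force: [-0.2, -0.4, -1.7]
grip_width: 0.0126
grasp_force: 83.2
bar row 281.5 cols 244 392 tip row 265 col 313.0 n 4
org [0.5255 0.0435 0.2193] tilt 58.7 tcp-org [ 0.0005 -0.0007  0.0155] res [ 3.8 -0.  -1.3 -0.  -1.3  0. ]
org sh [ 1.3  0.8 63.1] tip sh [-25.    0.8  48.7]
```

Run:
```python
import cv2
g=cv2.imread('pics/f1.png').min(2)
print(g[170:290:2,317].tolist()); 
for r in (190,200,210,220,240,260): print(r,g[r,300:336:2].tolist())
h=cv2.imread('pics/h_wrist.png').min(2); print(h[190:230:2,317].tolist())
```

```text
[54, 55, 59, 57, 57, 54, 54, 56, 58, 58, 55, 59, 58, 57, 55, 58, 95, 192, 196, 200, 203, 206, 210, 212, 212, 213, 215, 216, 216, 215, 215, 216, 218, 218, 217, 218, 219, 219, 220, 219, 223, 177, 153, 155, 153, 154, 155, 155, 154, 168, 219, 146, 174, 195, 217, 229, 223, 220, 203, 144]
190 [56, 57, 55, 56, 57, 56, 57, 58, 56, 57, 57, 59, 58, 58, 59, 57, 61, 57]
200 [55, 56, 56, 57, 56, 56, 58, 57, 57, 57, 57, 58, 58, 58, 56, 58, 58, 56]
210 [56, 57, 58, 57, 55, 118, 156, 181, 197, 206, 209, 198, 123, 57, 61, 60, 62, 61]
220 [105, 105, 103, 105, 140, 161, 181, 194, 208, 216, 218, 219, 208, 180, 107, 104, 109, 108]
240 [84, 85, 84, 94, 143, 166, 188, 202, 214, 219, 220, 219, 208, 179, 90, 85, 88, 87]
260 [120, 121, 133, 130, 145, 172, 171, 156, 156, 152, 144, 139, 126, 116, 137, 142, 152, 171]
[57, 58, 59, 60, 53, 112, 201, 203, 206, 209, 214, 217, 219, 221, 220, 221, 221, 222, 222, 222]
```

```bash
sed -i "s/    sh=b\[150.*/    col=g[:,316:319].mean(1); i0=next(i for i in range(150,280) if col[i]>140 and (col[i:i+25]>140).all()); tiprow=i0; tc=np.nonzero(g[i0+5,300:336]>140)[0]+300; run=[0]/; /    tr=\[(i,c)/d; /    # keep/d; /    run=\[tr/d; /    for t in tr/d; /        if run/d; /        else: break/d; s/    tiprow,tc=run\[-1\]; /    /" feat.py; sed -i "s/save('wrist',fn); g=/new and save('wrist',fn); g=/; s/tip=True/new=True/" feat.py
python3 - <<'E'
from feat import *
x=feat('f1.png',False); feat('h_wrist.png',False)
E
```

```text
bar row 281.5 cols 244 392 tip row 203 col 317.5 n 1
org [0.5095 0.0459 0.207 ] tilt 27.8 tcp-org [ 0.0165 -0.0032  0.0278] res [ 0.2  0.  -0.1 -0.  -0.1  0. ]
org sh [-18.8   1.2  60.5] tip sh [-48.8   1.2  61.6]
bar row 293.5 cols 244 392 tip row 201 col 317.5 n 1
org [0.5093 0.0459 0.2069] tilt 22.1 tcp-org [ 0.0167 -0.0032  0.0279] res [ 0.2  0.  -0.1 -0.  -0.1  0. ]
org sh [-19.    1.2  60.5] tip sh [-48.7   1.2  64.7]
```

```bash
python3 - <<'E'
import re
s=open('feat.py').read()
s=s.replace("(xs.max(),rc)","(xs.max()+2,rc)").replace("(xs.min(),rc)","(xs.min()-2,rc)")
open('feat.py','w').write(s)
E
python3 - <<'E'
from feat import *
g=cv2.imread('pics/f1.png').min(2)
print(g[281,236:250].tolist(),g[281,386:400].tolist())
x=feat('f1.png',False)
p=np.array(telemetry.get_obs()['eef_pos'])
# constraint: flush on end face at last press
for z in (.0245,.0265):
  q=np.array([.5273-.0165,.0427+.0032,.1865-z]); print(z,'flush org sh (want z 21)',(M.T@(q-O)*1000).round(1))
E
```

```text
[126, 126, 126, 126, 130, 148, 169, 186, 198, 209, 218, 223, 225, 226] [226, 236, 240, 231, 223, 215, 202, 182, 174, 174, 175, 174, 171, 171]
bar row 281.5 cols 244 392 tip row 203 col 317.5 n 1
org [0.5086 0.046  0.2102] tilt 28.6 tcp-org [ 0.0173 -0.0033  0.0246] res [ 0.2  0.  -0.1 -0.  -0.1  0. ]
org sh [-18.    1.2  63.7] tip sh [-48.    1.2  64.4]
0.0245 flush org sh (want z 21) [-40.2   1.4  20.9]
0.0265 flush org sh (want z 21) [-41.2   1.4  19.2]
```

```bash
cat >> h.py <<'E'
D=np.array([.0170,-.0033,.0246])
def pin(*orgs):
    go(*[(W(*a)+D,82.7) for a in orgs])
E
python3 - <<'E'
from h import *
pin((50,0,63.7),(50,0,0),(40,0,0),(30,0,0),(11,0,0))
E
```

```text
t 27.98 p [0.526  0.0427 0.2348] yang 82.7 tilt [-0.002 -0.    -1.   ] w 0.0125 F [-0.4 -0.3 -1. ]
row [-0.39  -0.008 -0.227] turn -0.0001
row [-0.603 -0.008  0.14 ] turn -0.0001
row [-0.545 -0.008  0.173] turn -0.0001
row [-0.488 -0.008  0.207] turn -0.0001
row [-0.378 -0.008  0.27 ] turn -0.0001
```

```bash
python3 -m creep '.05 -.2 -.008 -.12 0;.05 -.39 -.008 -.227 0;.05 -.39 -.008 -.227 0;.05 -.5 -.008 -.05 0;.05 -.603 -.008 .14 0;.05 -.603 -.008 .14 0;.05 -.603 -.008 .14 0'
python3 - <<'E'
from feat import *
try: x=feat('f2.png')
except Exception as e: print(e)
g=cv2.imread('pics/f2.png').min(2); print(g[170:300:2,317].tolist())
pin((50,0,0),(40,0,0),(30,0,0),(11,0,0))
# hole / shaft as seen
print([projf('wrist',W(*q)).round().tolist() for q in ((0,0,14),(11,0,0),(20,0,0))])
E
```

```text
clock: 28.85
eef_pos: [0.6153, 0.0302, 0.2149]
tool_rot: [0.064, 0.998, -0.0, -0.001]
ft_force: [-0.1, -0.8, -0.7]
grip_width: 0.0123
grasp_force: 83.2
bar row 281.0 cols 247 390 tip row 150 col 317.5 n 1
org [0.5804 0.0359 0.1847] tilt -1.6 tcp-org [ 0.0354 -0.0057  0.0311] res [ 0.5  0.  -0.2 -0.  -0.2  0. ]
org sh [32.   0.3  5.4] tip sh [ 6.5  0.3 21.2]
[198, 199, 153, 134, 135, 160, 168, 168, 168, 180, 133, 143, 186, 194, 194, 197, 195, 172, 177, 180, 181, 185, 187, 190, 190, 192, 192, 193, 193, 193, 193, 194, 195, 193, 195, 195, 195, 197, 196, 198, 192, 138, 137, 137, 136, 137, 138, 142, 168, 199, 194, 129, 155, 175, 193, 210, 202, 196, 181, 126, 93, 95, 98, 78, 66]
t 28.9 p [0.6158 0.0302 0.2158] yang 82.7 tilt [ 0.  0. -1.] w 0.0125 F [-0.4 -0.  -0.8]
row [ 0.002 -0.002  0.015] turn -0.0
row [ 0.06  -0.002  0.048] turn -0.0
row [ 0.117 -0.002  0.081] turn -0.0
row [ 0.227 -0.002  0.145] turn -0.0
[[317.0, 143.0], [317.0, 182.0], [317.0, 203.0]]
```

```bash
python3 -m creep '.05 .002 -.002 .015 0;.05 .03 -.002 .031 0;.05 .06 -.002 .048 0;.05 .09 -.002 .065 0;.05 .09 -.002 .065 0'; python3 -m creep '.05 .014 0 .008 0;.05 .028 0 .016 0;.05 .028 0 .016 0'; python3 -c "
from h import *
pin((30,0,0),(20,0,0),(11,0,0))"
```

```text
clock: 29.52
eef_pos: [0.6021, 0.0316, 0.2051]
tool_rot: [0.064, 0.998, -0.0, -0.0]
ft_force: [0.0, -0.8, -1.1]
grip_width: 0.0125
grasp_force: 83.2
clock: 29.9
eef_pos: [0.5984, 0.032, 0.2028]
tool_rot: [0.064, 0.998, -0.0, -0.0]
ft_force: [0.1, -0.2, -1.2]
grip_width: 0.0122
grasp_force: 83.2
t 29.9 p [0.5984 0.032  0.2028] yang 82.7 tilt [-0. -0. -1.] w 0.0122 F [ 0.1 -0.2 -1.2]
row [ 0.001  0.001 -0.006] turn -0.0001
row [0.059 0.001 0.028] turn -0.0001
row [0.111 0.001 0.058] turn -0.0001
```

```bash
python3 -m creep '.05 .02 0 .004 0;.05 .04 0 .015 0;.05 .06 0 .026 0;.05 .06 0 .026 0'; python3 -m creep '.05 .013 0 .0075 0;.05 .026 0 .015 0;.05 .04 0 .023 0;.05 .04 0 .023 0';python3 -c "
from h import *
pin((11,0,0))"
```

```text
clock: 30.4
eef_pos: [0.5892, 0.0332, 0.1988]
tool_rot: [0.064, 0.998, -0.0, -0.0]
ft_force: [0.8, 0.4, -1.2]
grip_width: 0.0122
grasp_force: 83.2
clock: 30.9
eef_pos: [0.5835, 0.0339, 0.1954]
tool_rot: [0.064, 0.998, -0.0, -0.0]
ft_force: [-0.5, 0.3, -1.1]
grip_width: 0.0125
grasp_force: 83.2
t 30.9 p [0.5835 0.0339 0.1954] yang 82.7 tilt [-0. -0. -1.] w 0.0125 F [-0.5  0.3 -1.1]
row [0.01  0.001 0.009] turn -0.0001
```

```bash
python3 -m creep '.05 .006 0 .005 0;.05 .012 0 .01 0;.05 .012 0 .01 0'; python3 -m creep '.05 .012 0 .007 0;.05 .024 0 .014 0;.05 .024 0 .014 0'
```

```text
clock: 31.28
eef_pos: [0.5823, 0.0341, 0.1944]
tool_rot: [0.064, 0.998, 0.0, 0.001]
ft_force: [1.2, 0.2, -0.4]
grip_width: 0.0125
grasp_force: 83.3
clock: 31.65
eef_pos: [0.5818, 0.0342, 0.1943]
tool_rot: [0.064, 0.998, -0.0, 0.005]
ft_force: [7.0, -1.2, 2.7]
grip_width: 0.0126
grasp_force: 84.0
```

The stop-face contact came at exactly the predicted home pose. I'll relax the push, release, and retreat.

```bash
python3 -m creep '.05 -.015 0 -.008 0;.05 -.015 0 -.008 0;.15 -.015 0 -.008 0;.25 -.015 0 -.008 0;.3 -.015 0 -.008 0;.3 -.015 0 -.008 0'; python3 -m creep '.3 0 0 -.2 0;.3 0 0 -.5 0;.3 0 0 -.5 0;.3 0 0 -.5 0' >/dev/null
cat >> h.py <<'E'
U=np.array([np.cos(YAW),np.sin(YAW),0])
def fin(*fs): go(*[(O+U*(f+11)/1000+[0,0,(dz+22)/1000],82.7) for f,dz in fs])
E
python3 - <<'E'
from held import *
save('wrist','w12.png')
for n in('wrist','scene','top'):
    if n!='wrist': save(n,'q_%s.png'%n)
    for t in ['lock_pin','pin_tip','pin_grip','bail_bar','collar']: print(n,t,[((M.T@(np.array(d['at'])-O)*1000).round(1).tolist(),round(d['conf'],2)) for d in spot_point(t,n) if np.linalg.norm(np.array(d['at'])-O)<.09])
fin((2,45),(2,31))
E
```

```text
clock: 32.4
eef_pos: [0.5818, 0.0343, 0.1939]
tool_rot: [0.064, 0.998, 0.0, 0.002]
ft_force: [5.6, -0.4, 2.0]
grip_width: 0.0256
grasp_force: 3.0
wrist lock_pin [([11.7, -6.7, -0.5], 0.96)]
wrist pin_tip [([-17.4, 3.1, 2.9], 0.71)]
wrist pin_grip [([40.9, -1.2, -1.6], 0.76)]
wrist bail_bar [([19.2, 1.9, 34.8], 0.58)]
wrist collar []
scene lock_pin [([13.9, 3.1, -2.3], 0.89)]
scene pin_tip [([-12.5, -4.0, 0.1], 0.84)]
scene pin_grip [([40.8, -1.1, -3.8], 0.71)]
scene bail_bar [([26.3, -4.5, 37.3], 0.53)]
scene collar [([-2.6, 1.7, -14.2], 0.56)]
top lock_pin []
top pin_tip []
top pin_grip []
top bail_bar []
top collar []
t 33.8 p [0.5806 0.0343 0.2682] yang 82.7 tilt [ 0.  0. -1.] w 0.0258 F [0.  0.2 0.8]
row [0.083 0.008 0.248] turn -0.0001
row [0.083 0.008 0.342] turn -0.0001
```

```bash
python3 -m creep '0 0 0 0 0;0 .083 .008 .1 0;0 .083 .008 .2 0;0 .083 .008 .248 0;0 .083 .008 .3 0;0 .083 .008 .33 0;0 .083 .008 .33 0'
python3 - <<'E'
from h import *
fin((2,31),(-5,31),(-14,31),(-16,27),(-19,22.5),(-22,19.5))
E
```

```text
clock: 34.67
eef_pos: [0.5684, 0.0371, 0.2183]
tool_rot: [0.064, 0.998, -0.0, -0.0]
ft_force: [-0.1, 0.3, 0.3]
grip_width: -0.0
grasp_force: 0.0
t 34.67 p [0.5684 0.0371 0.2183] yang 82.7 tilt [-0.001 -0.    -1.   ] w -0.0 F [-0.1  0.3  0.3]
row [0.    0.001 0.009] turn -0.0001
row [0.047 0.001 0.009] turn -0.0001
row [0.107 0.001 0.009] turn -0.0001
row [0.12  0.001 0.035] turn -0.0001
row [0.14  0.001 0.065] turn -0.0001
row [0.16  0.001 0.085] turn -0.0001
```

```bash
python3 -m creep '0 .025 0 .005 0;0 .05 0 .005 0;0 .08 0 .005 0;0 .107 0 .005 0;0 .107 0 .005 0'; python3 -m creep '0 .013 0 .026 0;0 .022 0 .04 0;0 .033 0 .056 0;0 .042 0 .065 0;0 .053 0 .073 0;0 .053 0 .073 0'
python3 - <<'E'
from h import *
save('scene','q3.png'); save('wrist','q4.png')
for n in('wrist','scene'):
    for t in ['lock_pin','pin_grip','bail_bar']: print(n,t,[((M.T@(np.array(d['at'])-O)*1000).round(1).tolist(),round(d['conf'],2)) for d in spot_point(t,n) if np.linalg.norm(np.array(d['at'])-O)<.09])
fin((-22,19.5),(-35,35),(-35,15),(-35,0))
E
```

```text
clock: 35.3
eef_pos: [0.552, 0.0393, 0.2181]
tool_rot: [0.064, 0.998, 0.0, -0.0]
ft_force: [-0.4, 0.0, 0.5]
grip_width: 0.0
grasp_force: 0.0
clock: 36.05
eef_pos: [0.5444, 0.0402, 0.2069]
tool_rot: [0.064, 0.998, -0.0, -0.0]
ft_force: [-1.3, -0.2, -0.3]
grip_width: 0.0002
grasp_force: 0.0
wrist lock_pin []
wrist pin_grip [([45.4, -0.9, -1.5], 0.89)]
wrist bail_bar [([-19.7, -2.5, 1.8], 0.65), ([44.3, -5.9, 1.2], 0.57)]
scene lock_pin [([13.5, 1.4, -1.6], 0.87)]
scene pin_grip [([37.6, -0.6, -1.5], 0.62), ([0.6, -4.9, -9.6], 0.61)]
scene bail_bar [([-23.4, -1.1, 2.5], 0.49), ([3.5, -2.2, -15.9], 0.21)]
t 36.45 p [0.5447 0.0402 0.207 ] yang 82.7 tilt [ 0. -0. -1.] w 0.0005 F [-0.4  0.1  0. ]
row [0.   0.   0.01] turn -0.0001
row [ 0.087  0.    -0.093] turn -0.0001
row [0.087 0.    0.04 ] turn -0.0001
row [0.087 0.    0.14 ] turn -0.0001
```

The bar reads about (-22, 0, 2) in the shaft frame, so the loop is shut. I'll retreat and give the block's rear a light nudge to be sure the head is against the shaft.

```bash
python3 -m creep '0 0 0 -.2 0;0 0 0 -.4 0;0 -.2 0 -.4 0;0 -.4 0 -.4 0;0 -.6 0 -.4 0;0 -.6 0 -.4 0'
python3 - <<'E'
from h import *
fin((66,65),(66,21),(58,21),(54.6,21))
E
```

```text
clock: 37.2
eef_pos: [0.6351, 0.0284, 0.2656]
tool_rot: [0.064, 0.998, -0.0, -0.0]
ft_force: [-0.3, -0.1, -0.1]
grip_width: 0.0003
grasp_force: 0.0
t 37.2 p [0.6351 0.0284 0.2656] yang 82.6 tilt [-0.001 -0.    -1.   ] w 0.0003 F [-0.3 -0.1 -0.1]
row [0.022 0.001 0.097] turn -0.0003
row [0.022 0.001 0.39 ] turn -0.0003
row [0.075 0.001 0.39 ] turn -0.0003
row [0.098 0.001 0.391] turn -0.0003
```

```bash
python3 -m creep '0 0 0 .1 0;0 0 0 .25 0;0 0 0 .39 0;0 .03 0 .39 0;0 .06 0 .39 0;0 .075 0 .39 0;0 .075 0 .39 0'; python3 -m creep '0 .01 0 0 0;0 .02 0 0 0;0 .03 0 0 0;0 .03 0 0 0'; python3 -c "
from h import *
fin((54.6,21))"
```

```text
clock: 38.08
eef_pos: [0.6229, 0.0302, 0.2096]
tool_rot: [0.064, 0.998, 0.0, 0.001]
ft_force: [-0.8, 0.1, -0.7]
grip_width: 0.0001
grasp_force: 0.0
clock: 38.58
eef_pos: [0.6195, 0.0306, 0.2094]
tool_rot: [0.064, 0.998, 0.0, 0.002]
ft_force: [4.5, 0.6, 2.2]
grip_width: 0.0001
grasp_force: 2.4
t 38.58 p [0.6195 0.0306 0.2094] yang 82.7 tilt [ 0.003 -0.    -1.   ] w 0.0001 F [4.5 0.6 2.2]
row [-0.007 -0.     0.016] turn -0.0002
```

```bash
python3 -m creep '0 -.1 0 0 0;0 -.15 0 0 0;0 -.15 0 -.4 0;0 -.15 0 -.7 0;0 -.15 0 -.7 0;0 -.15 0 -.7 0'
python3 - <<'E'
from h import *
save('wrist','z1.png'); save('scene','z2.png'); save('top','z3.png')
for n in('wrist','scene','top'):
    for t in ['lock_pin','pin_tip','pin_grip','bail_bar','collar_mid']: print(n,t,[((M.T@(np.array(d['at'])-O)*1000).round(1).tolist(),round(d['conf'],2)) for d in spot_point(t,n) if np.linalg.norm(np.array(d['at'])-O)<.09])
    for t in ['big_ring','gear_blank','spanner']: print(n,t,[np.round(d['at'],3).tolist() for d in spot_point(t,n)][:1])
go()
E
```

```text
clock: 39.33
eef_pos: [0.6401, 0.0279, 0.3125]
tool_rot: [0.064, 0.998, -0.0, -0.001]
ft_force: [-0.6, -0.8, -0.6]
grip_width: -0.0002
grasp_force: 0.0
wrist lock_pin [([6.5, -3.8, 1.2], 0.92)]
wrist pin_tip [([-15.4, -2.0, 0.5], 0.89)]
wrist pin_grip [([41.7, -4.6, 0.6], 0.97)]
wrist bail_bar [([-23.1, 0.9, 1.1], 0.61)]
wrist collar_mid []
wrist big_ring []
wrist gear_blank [[0.711, -0.239, 0.001]]
wrist spanner [[0.547, 0.038, 0.176]]
scene lock_pin [([13.3, 2.4, -4.0], 0.94)]
scene pin_tip [([-14.5, -2.9, -0.4], 0.82)]
scene pin_grip [([36.7, 0.7, -6.0], 0.61)]
scene bail_bar [([-20.4, -2.4, 6.0], 0.39)]
scene collar_mid [([-2.0, -7.5, -10.7], 0.51)]
scene big_ring [[0.696, 0.253, 0.0]]
scene gear_blank [[0.714, -0.243, -0.001]]
scene spanner [[0.489, 0.434, -0.001]]
top lock_pin []
top pin_tip []
top pin_grip []
top bail_bar []
top collar_mid []
top big_ring [[0.698, 0.25, 0.002]]
top gear_blank [[0.715, -0.242, -0.003]]
top spanner [[0.493, 0.439, -0.002]]
t 40.67 p [0.6405 0.0279 0.3135] yang 82.7 tilt [-0.  0. -1.] w 0.0001 F [-0.3  0.2  0.5]
```

Pin home, loop shut, bystanders where they were, and the robot clear. Handing in.

```bash
python3 -c "
from workcell import ticket
print(ticket.job_done())"
```

```text
the job is handed in; nothing more can be done
None
```

Job handed in at about 41 s: the collar was slid down to the seat before the pin, the pin is pushed home to firm contact with the shaft, and the loop reads shut in front of the pin's tip; the big ring, gear blank and spanner read as unmoved.

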